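Stow the wheel brush in the push-to-open drawer

TASK

Put the short steel wheel brush away in the handleless drawer under the glass ledge: press the drawer front gently until it springs ajar, open it, lay the brush down inside without dropping it, and press the drawer shut again until it catches and stays flush. Never lean hard on the drawer unit, and leave everything else where it is.

Things in the scene. Friction and masses are not known exactly. Their poses are not given: they have to be found in the camera images.
- cabinet: Drawer unit with dark steel sides, 300 mm wide, 208 mm deep, 85 mm high under its glass ledge, fixed to the counter. Origin: on the counter below the middle of the drawer front's outer face when flush. x points into the unit (the way the drawer is pressed), y to the left seen from the robot, z up. Any push on the unit or its drawer over 40 N is too hard.
- ledge_edge (a point): Middle of the front edge of the clear glass ledge edged in steel that lies on the unit, at its mid-thickness, 90 mm above the counter. The ledge is 330 mm wide, 10 mm thick (85 to 95 mm height) and overhangs the flush drawer front by 20 mm, so the front is pressed with the tool leaning back towards the robot, 35 to 45 degrees from vertical.
- drawer (a joint): How far the drawer is out (along the unit's -x), m: 0 flush and latched, 0.06 sprung ajar, 0.155 fully open. Push-push catch: pressing past -0.0035 (about 6 N; best until the rubber stop is felt, which begins at -0.0045, 8 N per mm) and letting go springs the latched drawer out to 0.06; pushing it back in to that stop and letting go latches it at 0. A shorter push changes nothing.
- drawer_front (a point): Middle of the outer face of the drawer front: flat upright panel, white glass edged in steel, 270 mm wide, 12 mm thick, 8 to 76 mm above the counter (this point 42 mm). Moves with the drawer, axes as the unit's. No handle: when ajar its top edge can be hooked from behind and pulled. The spring (2.5 to 4.5 N) acts only up to 0.06 m; friction is 1.2 N, so farther out it stays where left.
- drawer_in (a point): Centre of the drawer's inner floor, 20 mm above the counter, 98.5 mm behind the outer face of the front; moves with the drawer, axes as the unit's. The inside measures 173 mm along x (from the back of the front panel, 86.5 mm either way) and 250 mm along y; the side and back walls rise to 62 mm above the counter.
- wheel_brush: The short wheel brush, 150 mm long, 0.22 kg, lying on the counter along its own x axis. Barrel-shaped ribbed steel head, 36 mm diameter, from x = +12 to +75 mm; square black handle 24 by 24 mm from x = -57 to +12 mm; square end block 36 by 36 mm from x = -75 to -57 mm. Origin at mid-length on the underside; its axis runs 18 mm above the origin.
- wheel_brush_grip (a point): Grip point on the wheel brush's handle: on its axis, 20 mm from mid-length towards the end block, 18 mm above the underside. Axes as the brush's.
- flat_brush: Bystander: flat detailing brush, 205 mm long, 34 mm wide, up to 24 mm high, lying on the counter near the wheel brush. Origin on the underside, x towards its head.
- pick: Bystander: flat orange plastic interior pick, 200 mm long, 20 mm wide, 10 mm high, on the counter. Origin on the underside, x towards its tip.
- polisher: Bystander: matte black machine polisher, 320 mm long, 150 mm wide, 115 mm high, on the counter to the right. Origin on the underside, x towards its pad.
- pad_case: Bystander: translucent blue pad case, 144 by 144 mm, 48 mm high, on the glass ledge. Origin at the centre of the underside.
- wax_tin: Bystander: aluminium tin, 76 mm diameter, 45 mm high, on the glass ledge. Origin at the centre of the underside.
- spray_bottle: Bystander: white bottle, 68 mm diameter, 170 mm high, on the counter left of the drawer unit. Origin at the centre of the underside.
Mind the look-alikes: they are no part of the job. There is more than one size of the wheel_brush; the one meant has the size given above.

How it is judged (in metres and radians):
On the way, in this order (a step that is already met when the one before it is completed fails the run):
1. the drawer has sprung ajar (value of joint drawer above 0.045 m), for 0.1 s.
2. the wheel brush lies on the drawer's floor, released (x of wheel_brush_grip in the frame of drawer_in between -0.087 and 0.087 m and y of wheel_brush_grip in the frame of drawer_in between -0.125 and 0.125 m and z of wheel_brush_grip in the frame of drawer_in below 0.028 m and contact force between the fingers and wheel_brush below 0.1 N and linear speed of wheel_brush below 0.05 m/s), for 0.2 s.
At the end, for the whole second after the job is handed in: The drawer is latched and at rest within 5 mm of flush (3 mm inwards), the wheel brush lies at rest on the drawer's floor (its grip point within 28 mm above the inner floor, between the walls), and nothing is held (value of joint drawer between -0.003 and 0.005 m and velocity of joint drawer between -0.01 and 0.01 m/s and x of wheel_brush_grip in the frame of drawer_in between -0.087 and 0.087 m and y of wheel_brush_grip in the frame of drawer_in between -0.125 and 0.125 m and z of wheel_brush_grip in the frame of drawer_in below 0.028 m and linear speed of wheel_brush below 0.03 m/s); the robot touches nothing.
It fails at once if the drawer unit or drawer is pushed with more than 40 N (contact force between any of the fingers, the arm and cabinet above 40 N).
It fails at once if a bystander is moved by more than 30 mm (distance of any of flat_brush, pick, polisher, pad_case, wax_tin, spray_bottle from where it was at the start of the episode above 0.03 m).
It fails at once if the bottle or tin is tipped over (angle between any of spray_bottle, wax_tin's own z axis and vertical above 0.5 rad).
It fails at once if the wheel brush is let go more than 50 mm above the drawer's floor (height (world z) of wheel_brush above 0.07 m and contact force between the fingers and wheel_brush below 0.05 N).
It also fails if it takes over 72 s, if anything falls off the work surface, if the arm or the gripper's body presses on something with over 40 N, if the wrist force passes 120 N, or if a joint passes its speed limit or range.

ROBOT

A 6-joint arm with a two-finger parallel gripper is mounted at the origin on the work surface. World frame = base frame: x ahead of the robot, y to its left, z up, the work surface at z = 0. Lengths are in mm, angles in rad, forces in N, time in s.
With the tool pointing down it reaches from about 350 to 875 mm from the base axis. Payload 4.2 kg.
Tool frame: the origin (TCP) lies at the very end of the fingers, on their centre line; the grasp point (between the pads) lies 19 mm behind it; z points along the fingers, y is the line along which they close (so a half turn about z gives the same grasp; the last joint's range is limited). The gripper opens to 85 mm and grips with 20 to 120 N. Pads are 22 mm wide; open, the fingers measure 114 mm over their backs; the gripper's body (76 mm by 85 mm) begins 54 mm behind the grasp point. The pads swing forward as they close: fully open they stand 13 mm farther back than shut.
Start: joints at [1.409, 0.385, 0.008, 0, -1.194, -0.259], TCP at [255.273, 570.469, 196.212] pointing down, gripper open.
Joint ranges: [-3.14, 3.14], [-1.21, 2.06], [-1.07, 1.41], [-3.16, 2.05], [-2.99, -0.16], [-3.1, 3.1]. Speed limits (rad/s): [2.79, 2.79, 3.14, 3.14, 3.14, 3.14].

INTERFACE

Orientations are given as a unit quaternion [x, y, z, w].
In Python, from bench import arm, optics gives the robot as it stands. The module is installed in compiled form; this text tells all that it offers.
- The arm moves only by the tool step_arm, never from a script. Its argument "motion" is a list of rows, each an object with "dr": the turn, a rotation vector about the tool's x, y, z in units of 8 degrees (1.0 is 8 degrees), a list of three; "slide": the shift along the tool's x, y, z in mm, a list of three; "jaw": the finger opening in mm, from 0 to 85.4. A call has exactly 8 rows; each row is the pose to reach, as a shift and turn from the pose commanded when the call began, along the tool's axes at that moment; what a row does not reach only later rows make up. A row lasts 1/8 s, in which the tool goes at most 62.5 mm and 10.7 degrees, less where a joint would pass 70% of its speed; a pose out of reach is approached as far as the arm can. A call with a gripper value outside its range is refused whole. The fingers move at their own pace and stop on an object; the grip force is fixed at half the most. Time passes only in rows, so rows that repeat a pose let the fingers close, or fill a call up. It gives the time, the measured TCP pose, the force, the opening and the grip force at its end, in the units of the state.
- arm.read_state(): the state, without advancing time (a new reading comes with each control period).
- optics.get_image(name): name is "scene" or "side" or "wrist"; returns the picture (400x640x3 uint8, blue, green, red); there is no depth.
- optics.camera_info(name): a dict with "camera_matrix" (3x3 intrinsics, pixels), "view" (4x4, takes a point from world to camera coordinates); the wrist camera has in their place "T_tool_cam" (4x4, takes a point from camera to tool coordinates, whose origin is the TCP and whose axes are the flange's). Camera axes: x right, y up, looking along -z (the intrinsics and any distortion apply to the point x, -y, -z); pixel columns grow to the right and rows downward; lengths in mm; the calibration is good to about 2 mm. A picture is of the moment at which its call begins: read the wrist's pose just before it. camera_info takes no time and is no camera call.
- arm.job_done(): hands the job in; it is judged then, once.
The state is a dict: "clock": time; "joints": joint angles; "joint_vel": joint speeds; "joint_efforts": joint torques, N m; "position": TCP position; "ee_rot": TCP orientation; "contact_force": force on the tool from outside, world axes, zero at the start; "wrist_torque": the same for the moment, N m; "gripper_width": finger opening in mm; "grasp_force": force on a finger pad.
Only numpy, scipy, OpenCV 4.12 (cv2) and the standard library are available. Lean on these libraries where they do the work, as an engineer would, in place of code of your own. Each camera call takes 0.05 s, during which the arm holds its last target. There are 200 camera calls.

## Working session

There is one attempt and no reset: what is moved stays moved. The work goes in short steps, Python scripts to look and compute and a tool call to move; the robot and the scene stay as the last step left them, time stands still between calls to the robot, and variables do not carry over. Pictures are saved under pics/ and viewed, at most 10 in all, crops included, and the job is handed in when it is done.

Besides the shell and the picture viewer there is one more tool, called as a command line: name --argument value ..., lists and objects as JSON in quotes. step_arm: Moves the arm, as the interface text tells. Its arguments: {"type":"object","properties":{"motion":{"type":"array","items":{"type":"object","properties":{"dr":{"type":"array","items":{"type":"number"}},"slide":{"type":"array","items":{"type":"number"}},"jaw":{"type":"number"}}}}},"required":["motion"]}

```bash
mkdir -p pics; ls; python3 - <<'E'
from bench import arm, optics
import cv2, numpy as np
np.set_printoptions(suppress=True,precision=4)
for n in("scene","side","wrist"):
    s=arm.read_state(); im=optics.get_image(n); cv2.imwrite(f"pics/{n}0.png",im)
    print(n,optics.camera_info(n))
print(s)
a=cv2.imread("pics/scene0.png");b=cv2.imread("pics/side0.png")
E
```

```text
pics
scene {'camera_matrix': array([[383.3088,   0.    , 321.4796],
       [  0.    , 383.3088, 197.9223],
       [  0.    ,   0.    ,   1.    ]]), 'view': array([[   -0.3914,     0.9202,    -0.0023,   242.9302],
       [   -0.7608,    -0.3222,     0.5633,   374.062 ],
       [    0.5177,     0.2222,     0.8262, -1432.5604],
       [    0.    ,     0.    ,     0.    ,     1.    ]])}
side {'camera_matrix': array([[511.2834,   0.    , 309.2763],
       [  0.    , 511.2834, 203.9755],
       [  0.    ,   0.    ,   1.    ]]), 'view': array([[   -0.9937,    -0.1112,     0.0102,   548.7088],
       [    0.0846,    -0.69  ,     0.7189,  -145.597 ],
       [   -0.0729,     0.7152,     0.6951, -1893.3376],
       [    0.    ,     0.    ,     0.    ,     1.    ]])}
wrist {'camera_matrix': array([[277.8522,   0.    , 319.5258],
       [  0.    , 277.8522, 200.2997],
       [  0.    ,   0.    ,   1.    ]]), 'T_tool_cam': array([[   0.0009,    0.9502,    0.3118,   79.2685],
       [   1.    ,   -0.0008,   -0.0007,   -0.7594],
       [  -0.0004,    0.3118,   -0.9502, -177.2975],
       [   0.    ,    0.    ,    0.    ,    1.    ]])}
{'clock': 0.1, 'joints': array([ 1.4086,  0.3855,  0.0068, -0.0004, -1.1941, -0.2586]), 'joint_vel': array([ 0.0013, -0.0004,  0.0035,  0.0012,  0.0014,  0.0002]), 'joint_efforts': array([ -0.0005, -39.3318,  18.8929,   4.198 ,  -0.0026,   0.    ]), 'position': array([255.0541, 569.9315, 195.2417]), 'ee_rot': array([ 0.9779, -0.2089, -0.0001,  0.001 ]), 'contact_force': array([-0.7706,  0.3863,  0.1548]), 'wrist_torque': array([-0.0235,  0.0032, -0.0159]), 'grasp_force': 0.0, 'gripper_width': 85.39552573637262}
```

View pics/scene0.png

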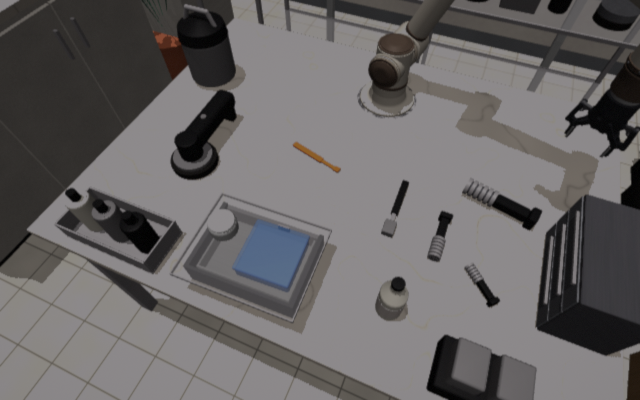

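View pics/side0.png

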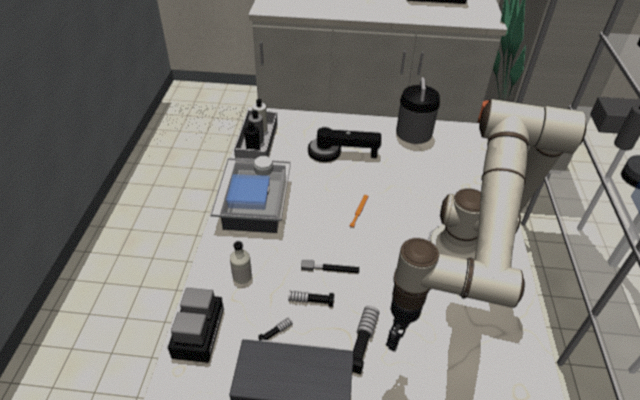

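The scene view shows the unit at about (255,255). There are three wheel brushes, at (505,203) large, (440,235) medium and (481,284) small. The flat brush is at (396,207), the pick at (316,157), the bottle at (393,295) and the polisher at (205,135). In the side view the medium brush is at (311,298) and the unit at (252,195).

```bash
cat > h.py <<'E'
import numpy as np, cv2
from scipy.spatial.transform import Rotation as R
from bench import arm, optics
np.set_printoptions(suppress=True,precision=2)
F=np.diag([1,-1,-1.])
def cam(n,s=None):
    """K, camera centre, R world<-cam"""
    i=optics.camera_info(n); K=i["camera_matrix"]
    if n=="wrist":
        T=i["T_tool_cam"]; Q=R.from_quat(s["ee_rot"]).as_matrix()
        return K,Q@T[:3,3]+s["position"],Q@T[:3,:3]
    V=i["view"]; return K,-V[:3,:3].T@V[:3,3],V[:3,:3].T
def rays(c,px):
    K,o,Q=c; px=np.atleast_2d(px).astype(float)
    d=np.c_[px,np.ones(len(px))]@np.linalg.inv(K).T@F@Q.T
    return o,d/np.linalg.norm(d,axis=1)[:,None]
def plane(c,px,z):
    o,d=rays(c,px); return o+d*((z-o[2])/d[:,2])[:,None]
def tri(c1,p1,c2,p2):
    o1,d1=rays(c1,p1);o2,d2=rays(c2,p2);out=[]
    for a,b in zip(d1,d2):
        t=np.linalg.lstsq(np.c_[a,-b],o2-o1,rcond=None)[0]
        P,Q=o1+a*t[0],o2+b*t[1]; out.append([*((P+Q)/2),np.linalg.norm(P-Q)])
    return np.array(out)
def proj(c,P):
    K,o,Q=c; q=(np.atleast_2d(P)-o)@Q@F@K.T; return q[:,:2]/q[:,2:]
E
python3 - <<'E'
from h import *
a=cv2.imread("pics/scene0.png");b=cv2.imread("pics/side0.png")
S,D=cam("scene"),cam("side")
for n,p in dict(large=[[468,186],[538,221]],med=[[447,213],[434,258]],small=[[470,266],[494,303]],flat=[[406,182],[386,234]],pick=[[293,143],[340,171]],poli=[[195,160],[232,98]],bottle=[[393,310]]).items():
    P=plane(S,p,15); print(n,P.tolist(),np.linalg.norm(P[0]-P[-1]))
print(plane(D,[[291,297],[333,298]],15), plane(D,[[260,337],[291,322]],15))
o=np.vstack([cv2.resize(a[180:320,160:345],(740,560))]);cv2.imwrite("pics/c1.png",o)
cv2.imwrite("pics/c2.png",cv2.resize(b[140:320,200:350],(660,600),interpolation=cv2.INTER_CUBIC)) if 0 else cv2.imwrite("pics/c2.png",cv2.resize(b[145:320,200:350],(514,600),interpolation=cv2.INTER_CUBIC))
E
```

```text
large [[303.255502948619, 356.8075908553934, 15.0], [350.2611951353564, 568.0050898915518, 15.000000000000114]] 216.36524373633222
med [[426.0563934789883, 318.92660694558646, 15.0], [583.6784324646476, 318.3760395862397, 15.000000000000114]] 157.62300053740213
small [[569.0337956037804, 413.3410192621641, 15.0], [647.478722049143, 488.9630666248711, 15.000000000000114]] 108.9600868774702
flat [[362.9561411873492, 176.30758223628558, 15.0], [563.4478145059422, 174.99937240117345, 14.999999999999886]] 200.49594131318997
pick [[352.79474760189237, -217.72951789057745, 15.000000000000114], [402.49857284500536, -28.800455506905678, 15.000000000000114]] 195.35777654593446
poli [[543.7706306824232, -479.1554785251885, 15.0], [239.35635547288427, -520.31211006049, 15.0]] 307.18385255524333
bottle [[765.2483030701193, 257.55166444239785, 15.0]] 0.0
[[577.22 322.22  15.  ]
 [438.6  309.72  15.  ]] [[652.1  482.4   15.  ]
 [564.07 417.56  15.  ]]
```

View pics/c1.png

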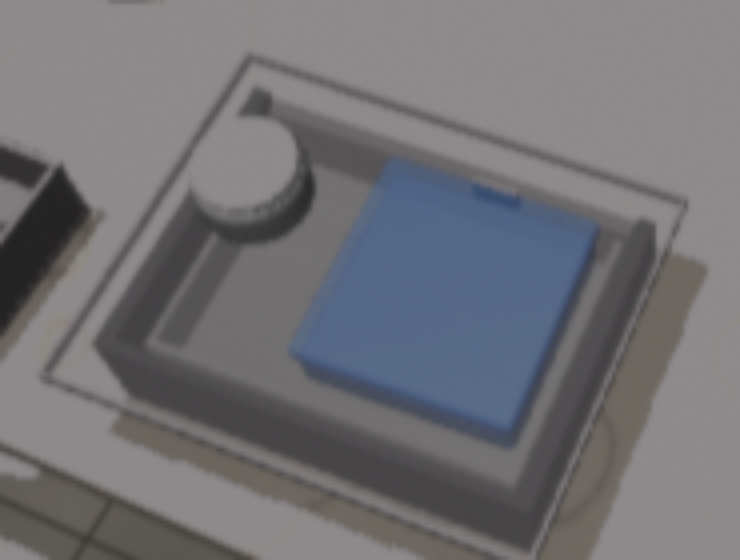

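View pics/c2.png

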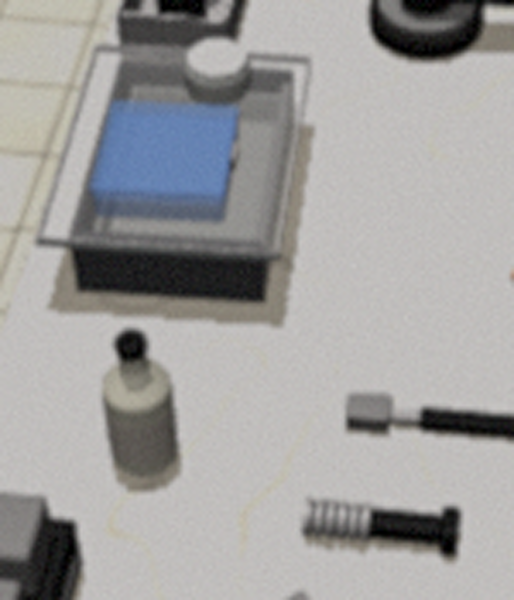

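The target is the medium brush: its length measures about 155 mm, against 216 and 109 for the others. The crops show the ledge frame clearly. Its front corners are at (222,194) and (332,231) in scene, and (290,162) and (282,220) in side.

```bash
python3 - <<'E'
from h import *
S,D=cam("scene"),cam("side")
f=lambda o,s,p:np.array(p)/s+np.array(o)
sc=f((160,180),4,[[250,57],[687,203],[45,378],[530,555]])
sd=f((200,145),600/175,[[308,60],[279,257],[98,47],[40,240]])
P=tri(S,sc,D,sd);print(P)
for z in(90,):
  A=plane(S,sc,z)[:,:2];B=plane(D,sd,z)[:,:2];print(A,"\n",B)
  for A in (A,B,(A+B)/2):
    d=A[1]-A[0];e=A[3]-A[2];print("wid",np.linalg.norm(d),"yaw of x",np.degrees(np.arctan2(-d[0],d[1])),np.degrees(np.arctan2(-e[0],e[1])),"mid",(A[0]+A[1])/2,"depth",np.linalg.norm((A[2]+A[3]-A[0]-A[1])/2))
# brush: medium, triangulate centre ends
b=tri(S,[[447,213],[434,258]],D,[[333,298],[291,297]]);print(b)
E
```

```text
[[ 664.15 -283.9    87.79    1.38]
 [ 650.47   42.23   85.36    1.37]
 [ 918.83 -277.42   84.99    3.57]
 [ 903.9    48.8    88.58    3.7 ]]
[[ 664.71 -283.29]
 [ 653.54   43.61]
 [ 921.3  -273.11]
 [ 902.73   47.86]] 
 [[ 664.03 -280.33]
 [ 649.28   45.96]
 [ 916.12 -273.51]
 [ 904.56   51.78]]
wid 327.0895209068591 yaw of x 1.9559279542872503 3.3110075461057 mid [ 659.12 -119.84] depth 252.99841601598854
wid 326.6324232786846 yaw of x 2.5899638020326905 2.035462760844494 mid [ 656.66 -117.18] depth 253.76032625885324
wid 326.8559688206743 yaw of x 2.2727242095726785 2.669303399094078 mid [ 657.89 -118.51] depth 253.37895865589127
[[437.44 318.25  28.73   2.91]
 [578.8  318.43   8.24   2.38]]
```

```bash
cat >> h.py <<'E'
def ori(yaw,lean,cy=0):
    """tool down, tool x at world angle yaw (deg), then leaned back so fingers point along heading cy"""
    y=np.radians(yaw); x=np.array([np.cos(y),np.sin(y),0]); z=np.array([0,0,-1.])
    B=np.c_[x,np.cross(z,x),z]; c=np.radians(cy)
    return R.from_rotvec(-np.radians(lean)*np.array([-np.sin(c),np.cos(c),0]))*R.from_matrix(B)
def plan(*goals,s=None):
    """goals: (xyz, Rotation) -> slide, dr from current measured pose"""
    s=s or arm.read_state(); Q=R.from_quat(s["ee_rot"]); print("t",s["clock"],"at",s["position"],"j",s["joints"])
    for p,g in goals:
        print("slide",Q.inv().apply(np.array(p)-s["position"]).round(1),"dr",(np.degrees((Q.inv()*g).as_rotvec())/8).round(2))
E
python3 -c "
from h import *
plan(((470,318,200),ori(0,0)))
print(ori(0,40).as_matrix())"
```

```text
t 0.15 at [255.09 569.99 195.37] j [ 1.41  0.39  0.01 -0.   -1.19 -0.26]
slide [299.1 142.2  -4.3] dr [ 0.01  0.   -3.01]
[[ 0.77  0.    0.64]
 [ 0.   -1.    0.  ]
 [ 0.64  0.   -0.77]]
```

View pics/wrist0.png

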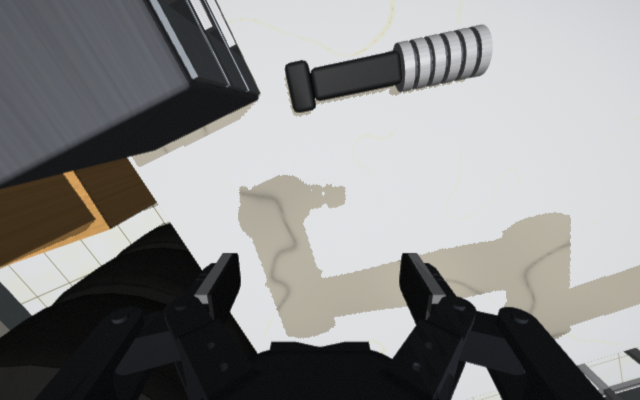

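The wrist picture shows only the large look-alike, from (300,87) to (490,50). I'm moving above the target brush.

step_arm --motion '[{"slide": [60, 28, -1], "dr": [0, 0, -1], "jaw": 85}, {"slide": [120, 57, -2], "dr": [0, 0, -2], "jaw": 85}, {"slide": [180, 85, -3], "dr": [0, 0, -3], "jaw": 85}, {"slide": [240, 114, -4], "dr": [0, 0, -3], "jaw": 85}, {"slide": [299, 142, -4], "dr": [0, 0, -3], "jaw": 85}, {"slide": [299, 142, -4], "dr": [0, 0, -3], "jaw": 85}, {"slide": [299, 142, -4], "dr": [0, 0, -3], "jaw": 85}, {"slide": [299, 142, -4], "dr": [0, 0, -3], "jaw": 85}]'

```text
clock: 1.15
position: [469.6, 319.5, 200.0]
ee_rot: [1.0, -0.0, -0.0, -0.0]
contact_force: [-0.6, 0.9, 0.7]
gripper_width: 85.0
grasp_force: 0.0
```

```bash
python3 - <<'E'
from h import *
s=arm.read_state(); im=optics.get_image("wrist"); cv2.imwrite("pics/w1.png",im)
np.save("w1.npy",np.r_[s["position"],s["ee_rot"]])
plan(((560,-118,130),ori(2.3,40,2.3)),s=s)
W=cam("wrist",s)
print(proj(W,[[432,318,18],[582,318,18],[487,318,18]]))
E
```

```text
t 1.15 at [469.63 319.51 200.02] j [ 0.88  0.29 -0.13 -0.   -1.16  0.69]
slide [ 90.8 437.4  70. ] dr [ 0.1   5.   -0.28]
[[321.22 199.77]
 [321.47  80.12]
 [321.31 159.51]]
```

View pics/w1.png

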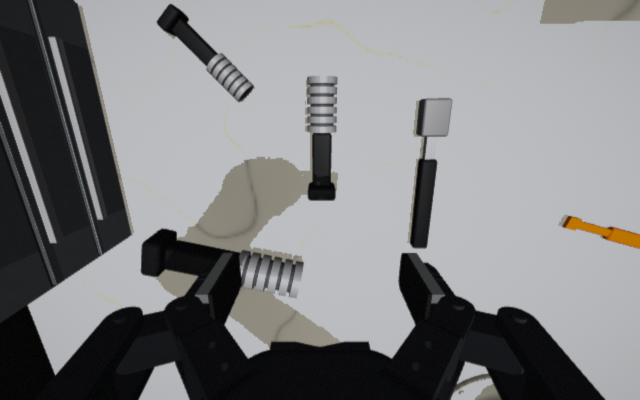

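The wrist picture shows the target brush along world x. Its end block is at (321,192), its handle at (321,155) and its head at (321,105), which matches the prediction at y≈318. Next is the leaned pre-press pose.

step_arm --motion '[{"slide": [12, 55, 9], "dr": [0, 0.7, 0], "jaw": 0}, {"slide": [24, 110, 18], "dr": [0, 1.4, 0], "jaw": 0}, {"slide": [36, 165, 27], "dr": [0, 2.1, 0], "jaw": 0}, {"slide": [48, 220, 36], "dr": [0.05, 2.8, -0.1], "jaw": 0}, {"slide": [60, 275, 45], "dr": [0.05, 3.5, -0.2], "jaw": 0}, {"slide": [70, 330, 54], "dr": [0.1, 4.2, -0.25], "jaw": 0}, {"slide": [80, 385, 62], "dr": [0.1, 5, -0.28], "jaw": 0}, {"slide": [91, 437, 70], "dr": [0.1, 5, -0.28], "jaw": 0}]'

```text
clock: 2.2
position: [546.8, -76.2, 164.2]
ee_rot: [0.957, 0.02, 0.288, -0.021]
contact_force: [0.7, -0.6, 1.4]
gripper_width: -0.1
grasp_force: 0.0
```

```bash
python3 - <<'E'
from h import *
s=arm.read_state(); im=optics.get_image("wrist"); cv2.imwrite("pics/w2.png",im)
np.save("w2.npy",np.r_[s["position"],s["ee_rot"]])
o=ori(2.3,40,2.3)
plan(((645,-119,30),o),((666,-118,30),o),s=s); print(s["gripper_width"],s["contact_force"])
c=np.radians(2.3);d=np.array([np.cos(c),np.sin(c),0]);l=np.array([-np.sin(c),np.cos(c),0]);L=np.array([658,-118.5,90])
W=cam("wrist",s);print(proj(W,[L-165*l,L,L+165*l,L+20*d-135*l-[0,0,14],L+20*d+135*l-[0,0,14],L+20*d+135*l-[0,0,82]]))
E
```

```text
t 2.2 at [546.76 -76.23 164.19] j [ 0.17  0.05 -0.78  0.27 -0.16  1.19]
slide [  6.8  51.5 163.7] dr [-0.21  0.81 -0.06]
slide [ 24.3  51.6 175.3] dr [-0.21  0.81 -0.06]
-0.05577302500949347 [ 0.75 -0.65  1.35]
[[528.19 137.4 ]
 [367.97 137.92]
 [213.11 138.42]
 [488.27 127.23]
 [246.11 128.28]
 [260.14 153.77]]
```

View pics/w2.png

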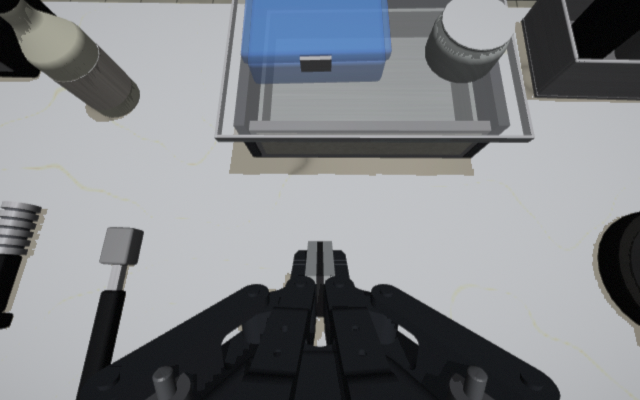

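The wrist view shows the unit. The ledge's front edge runs from (217,138) to (532,138), within 4 px of the prediction, so the cabinet pose is confirmed. Joint 5 is near its limit here, so I'll come lower and farther with a 36° lean and check it again.

```bash
python3 - <<'E'
from h import *
o=ori(2.3,36,2.3)
plan(((600,-120,50),o),((620,-120,34),o))
E
```

```text
t 2.25 at [546.08 -77.58 162.47] j [ 0.17  0.05 -0.78  0.26 -0.16  1.2 ]
slide [-17.7  48.4 121.2] dr [-0.21  0.33 -0.09]
slide [ -9.8  49.8 145.6] dr [-0.21  0.33 -0.09]
```

step_arm --motion '[{"slide": [-4, 12, 30], "dr": [0, 0, 0], "jaw": 0}, {"slide": [-9, 24, 60], "dr": [0, 0, 0], "jaw": 0}, {"slide": [-9, 24, 60], "dr": [0, 0, 0], "jaw": 0}, {"slide": [-9, 24, 60], "dr": [0, 0, 0], "jaw": 0}, {"slide": [-9, 24, 60], "dr": [0, 0, 0], "jaw": 0}, {"slide": [-9, 24, 60], "dr": [0, 0, 0], "jaw": 0}, {"slide": [-9, 24, 60], "dr": [0, 0, 0], "jaw": 0}, {"slide": [-9, 24, 60], "dr": [0, 0, 0], "jaw": 0}]'

```text
clock: 3.25
position: [574.2, -102.1, 111.9]
ee_rot: [0.958, 0.022, 0.283, -0.028]
contact_force: [0.4, 1.1, -0.2]
gripper_width: 0.3
grasp_force: 0.0
```

```bash
python3 - <<'E'
from h import *
o=ori(2.3,37,2.3)
plan(((600,-120,50),o),((630,-119.5,32),o))
E
```

```text
t 3.25 at [ 574.19 -102.13  111.91] j [ 0.09  0.2  -0.64 -0.11 -0.16  1.63]
slide [-12.5  21.9  64.7] dr [-0.31  0.5  -0.06]
slide [ 2.8 23.9 96.1] dr [-0.31  0.5  -0.06]
```

```bash
python3 - <<'E'
from h import *
from scipy.optimize import fsolve
s=arm.read_state(); print(s["joints"].round(4))
D=[((255.05,569.93,195.24),(.9779,-.2089,-.0001,.001),(1.4086,.3855,.0068)),((469.63,319.51,200.02),(1,0,0,0),(.88,.29,-.13)),
((546.08,-77.58,162.47),(.957,.02,.288,-.021),(.17,.05,-.78)),(s["position"],s["ee_rot"],s["joints"][:3])]
A=[];b=[]
for p,q,j in D:
    z=R.from_quat(q).apply([0,0,1]); f=j[1]-j[2]; e=np.array([np.cos(j[0]),np.sin(j[0]),0])
    A+=[[1,0,np.sin(j[1]),np.cos(f),z@e],[0,1,np.cos(j[1]),-np.sin(f),z[2]]]; b+=[np.dot(p,e),p[2]]
A=np.array(A);b=np.array(b)
# r0,h,L1,L2,Lt ; weak prior r0=0
w=np.vstack([A,np.r_[.3,0,0,0,0]]);x=np.linalg.lstsq(w,np.r_[b,0],rcond=None)[0];print(x,A@x-b,np.linalg.svd(A)[1])
r0,h,L1,L2,Lt=x
for X,Z in((574,112),(600,50),(640,32),(670,30),(675,20)):
  for ln in(33,36,40):
    t=np.radians(ln); rw=np.hypot(X,118)-Lt*np.sin(t);zw=Z+Lt*np.cos(t)
    g=fsolve(lambda u:[r0+L1*np.sin(u[0])+L2*np.cos(u[1])-rw,h+L1*np.cos(u[0])-L2*np.sin(u[1])-zw],[.3,.7])
    print(X,Z,ln,"j2",g[0],"j3",g[0]-g[1],"j5",g[1]-(np.pi/2-t))
E
```

```text
[ 0.09  0.2  -0.64 -0.11 -0.16  1.63]
[ 23.64 218.96 501.1  415.83 328.14] [ -5.85   6.17   1.14   1.42 -14.82 -23.29  17.4   15.7 ] [3.62 2.55 0.62 0.16 0.08]
574 112 33 j2 0.23550292485202778 j3 -0.6389643078718916 j5 -0.12037044091284843
574 112 36 j2 0.2322603833561633 j3 -0.6810115742728532 j5 -0.02920583844792146
574 112 40 j2 0.234308118354756 j3 -0.7356245780659216 j5 0.09726807042351293
600 50 33 j2 0.3973732930473876 j3 -0.6294631853232411 j5 0.031998804733860964
600 50 36 j2 0.4008148440074828 j3 -0.6697148565723143 j5 0.1280519045028592
600 50 40 j2 0.4123165835750806 j3 -0.7211458803756206 j5 0.2607978379535364
640 32 33 j2 0.4830360546934723 j3 -0.5424722446854918 j5 0.030670625742196367
640 32 36 j2 0.4862128544526666 j3 -0.582526747665625 j5 0.12626180604135362
640 32 40 j2 0.4968309675048047 j3 -0.6332954436546557 j5 0.2574617851622957
670 30 33 j2 0.5228060382988238 j3 -0.46840497320583974 j5 -0.0036266621321042747
670 30 36 j2 0.5245011738509023 j3 -0.508946017340279 j5 0.0909693951142434
670 30 40 j2 0.5327337691655577 j3 -0.5601906432871858 j5 0.22025978645557875
675 20 33 j2 0.5475235156531836 j3 -0.46006725177984265 j5 0.012753093796258441
675 20 36 j2 0.5498491717197911 j3 -0.5002780025926685 j5 0.10764937823552168
675 20 40 j2 0.5589154557852106 j3 -0.5509653020113038 j5 0.23721613179934964
```

The wrist is nearly straight at this lean, and pressing right of centre bends it sideways, clear of the joint 5 limit. I'm moving to y≈-165.

```bash
python3 - <<'E'
from h import *
plan(((600,-167,100),ori(2.3,34,2.3)),((610,-167,50),ori(2.3,37,2.3)))
E
```

```text
t 3.25 at [ 574.19 -102.13  111.91] j [ 0.09  0.2  -0.64 -0.11 -0.16  1.63]
slide [13.5 66.7 19.7] dr [-0.32  0.12 -0.06]
slide [-5.4 69.3 67. ] dr [-0.31  0.5  -0.06]
```

step_arm --motion '[{"slide": [5, 22, 7], "dr": [-0.1, 0, 0], "jaw": 0}, {"slide": [9, 44, 13], "dr": [-0.2, 0, 0], "jaw": 0}, {"slide": [13, 67, 20], "dr": [-0.3, 0.1, -0.06], "jaw": 0}, {"slide": [13, 67, 20], "dr": [-0.3, 0.1, -0.06], "jaw": 0}, {"slide": [4, 68, 40], "dr": [-0.3, 0.3, -0.06], "jaw": 0}, {"slide": [-5, 69, 67], "dr": [-0.3, 0.5, -0.06], "jaw": 0}, {"slide": [-5, 69, 67], "dr": [-0.3, 0.5, -0.06], "jaw": 0}, {"slide": [-5, 69, 67], "dr": [-0.3, 0.5, -0.06], "jaw": 0}]'

```text
clock: 4.25
position: [610.4, -167.2, 50.9]
ee_rot: [0.948, 0.02, 0.317, -0.008]
contact_force: [-0.5, -0.4, -1.0]
gripper_width: -0.4
grasp_force: 0.0
```

```bash
cat >> h.py <<'E'
c=np.radians(2.3); CX=np.array([np.cos(c),np.sin(c),0]); CY=np.array([-np.sin(c),np.cos(c),0])
C0=np.array([658,-118.5,0])+20*CX   # cabinet origin
def cab(x,y,z): return C0+x*CX+y*CY+[0,0,z]
def tocab(p): d=np.array(p)-C0; return np.array([d@CX,d@CY,d[2]])
def lean(s):
    z=R.from_quat(s["ee_rot"]).apply([0,0,1]); return np.degrees([np.arccos(-z[2]),np.arctan2(z[1],z[0])])
E
python3 - <<'E'
from h import *
s=arm.read_state();o=ori(2.3,37,2.3)
print(tocab(s["position"]),lean(s))
plan((cab(-25,-45,28),o),(cab(-7,-45,28),o),s=s)
E
```

```text
[-69.54 -46.76  50.86] [36.99  2.56]
t 4.25 at [ 610.38 -167.21   50.86] j [-0.12  0.37 -0.43 -0.65 -0.16  2.34]
slide [21.8 -1.6 45.1] dr [-0.02  0.    0.01]
slide [36.2 -1.6 55.9] dr [-0.02  0.    0.01]
```

step_arm --motion '[{"slide": [5, 0, 12], "dr": [0, 0, 0], "jaw": 0}, {"slide": [11, 0, 23], "dr": [0, 0, 0], "jaw": 0}, {"slide": [16, -1, 34], "dr": [0, 0, 0], "jaw": 0}, {"slide": [22, -1.5, 45], "dr": [0, 0, 0], "jaw": 0}, {"slide": [22, -1.5, 45], "dr": [0, 0, 0], "jaw": 0}, {"slide": [22, -1.5, 45], "dr": [0, 0, 0], "jaw": 0}, {"slide": [22, -1.5, 45], "dr": [0, 0, 0], "jaw": 0}, {"slide": [22, -1.5, 45], "dr": [0, 0, 0], "jaw": 0}]'

```text
clock: 5.25
position: [654.5, -165.4, 27.5]
ee_rot: [0.948, 0.02, 0.318, -0.011]
contact_force: [0.2, -0.1, -0.5]
gripper_width: 0.1
grasp_force: 0.0
```

```bash
python3 - <<'E'
from h import *
s=arm.read_state();o=ori(2.3,37,2.3)
print(tocab(s["position"]),lean(s),s["contact_force"])
plan((cab(-12,-45,28),o),(cab(0,-45,28),o),s=s)
E
```

```text
[-25.43 -46.74  27.53] [37.05  3.15] [ 0.23 -0.15 -0.48]
t 5.25 at [ 654.45 -165.42   27.53] j [-0.11  0.46 -0.34 -0.68 -0.16  2.36]
slide [11.  -1.7  7.7] dr [-0.06 -0.01 -0.01]
slide [20.6 -1.6 15. ] dr [-0.06 -0.01 -0.01]
```

step_arm --motion '[{"slide": [3.2, 0, 2.4], "dr": [0, 0, 0], "jaw": 0}, {"slide": [6.4, 0, 4.8], "dr": [0, 0, 0], "jaw": 0}, {"slide": [8, 0, 6], "dr": [0, 0, 0], "jaw": 0}, {"slide": [9.2, 0, 6.9], "dr": [0, 0, 0], "jaw": 0}, {"slide": [10.4, 0, 7.8], "dr": [0, 0, 0], "jaw": 0}, {"slide": [10.4, 0, 7.8], "dr": [0, 0, 0], "jaw": 0}, {"slide": [10.4, 0, 7.8], "dr": [0, 0, 0], "jaw": 0}, {"slide": [10.4, 0, 7.8], "dr": [0, 0, 0], "jaw": 0}]'

```text
clock: 6.25
position: [667.5, -165.2, 27.3]
ee_rot: [0.948, 0.02, 0.317, -0.011]
contact_force: [-0.7, 0.1, 0.5]
gripper_width: -0.1
grasp_force: 0.0
```

step_arm --motion '[{"slide": [0.4, 0, 0.3], "dr": [0, 0, 0], "jaw": 0}, {"slide": [0.8, 0, 0.6], "dr": [0, 0, 0], "jaw": 0}, {"slide": [1.2, 0, 0.9], "dr": [0, 0, 0], "jaw": 0}, {"slide": [1.6, 0, 1.2], "dr": [0, 0, 0], "jaw": 0}, {"slide": [2, 0, 1.5], "dr": [0, 0, 0], "jaw": 0}, {"slide": [2.4, 0, 1.8], "dr": [0, 0, 0], "jaw": 0}, {"slide": [2.4, 0, 1.8], "dr": [0, 0, 0], "jaw": 0}, {"slide": [2.4, 0, 1.8], "dr": [0, 0, 0], "jaw": 0}]'

```text
clock: 7.25
position: [670.6, -165.0, 27.3]
ee_rot: [0.948, 0.02, 0.317, -0.011]
contact_force: [-0.3, 0.2, -0.1]
gripper_width: 0.1
grasp_force: 0.0
```

step_arm --motion '[{"slide": [0.4, 0, 0.3], "dr": [0, 0, 0], "jaw": 0}, {"slide": [0.8, 0, 0.6], "dr": [0, 0, 0], "jaw": 0}, {"slide": [1.2, 0, 0.9], "dr": [0, 0, 0], "jaw": 0}, {"slide": [1.6, 0, 1.2], "dr": [0, 0, 0], "jaw": 0}, {"slide": [2, 0, 1.5], "dr": [0, 0, 0], "jaw": 0}, {"slide": [2.4, 0, 1.8], "dr": [0, 0, 0], "jaw": 0}, {"slide": [2.4, 0, 1.8], "dr": [0, 0, 0], "jaw": 0}, {"slide": [2.4, 0, 1.8], "dr": [0, 0, 0], "jaw": 0}]'

```text
clock: 8.25
position: [673.5, -164.9, 27.3]
ee_rot: [0.948, 0.02, 0.317, -0.012]
contact_force: [-0.4, 0.5, 0.1]
gripper_width: 0.2
grasp_force: 0.0
```

step_arm --motion '[{"slide": [0.4, 0, 0.3], "dr": [0, 0, 0], "jaw": 0}, {"slide": [0.8, 0, 0.6], "dr": [0, 0, 0], "jaw": 0}, {"slide": [1.2, 0, 0.9], "dr": [0, 0, 0], "jaw": 0}, {"slide": [1.6, 0, 1.2], "dr": [0, 0, 0], "jaw": 0}, {"slide": [2, 0, 1.5], "dr": [0, 0, 0], "jaw": 0}, {"slide": [2.4, 0, 1.8], "dr": [0, 0, 0], "jaw": 0}, {"slide": [2.4, 0, 1.8], "dr": [0, 0, 0], "jaw": 0}, {"slide": [2.4, 0, 1.8], "dr": [0, 0, 0], "jaw": 0}]'

```text
clock: 9.25
position: [676.5, -164.8, 27.3]
ee_rot: [0.948, 0.02, 0.317, -0.012]
contact_force: [0.0, -0.5, -0.3]
gripper_width: 0.2
grasp_force: 0.0
```

step_arm --motion '[{"slide": [0.4, 0, 0.3], "dr": [0, 0, 0], "jaw": 0}, {"slide": [0.8, 0, 0.6], "dr": [0, 0, 0], "jaw": 0}, {"slide": [1.2, 0, 0.9], "dr": [0, 0, 0], "jaw": 0}, {"slide": [1.6, 0, 1.2], "dr": [0, 0, 0], "jaw": 0}, {"slide": [2, 0, 1.5], "dr": [0, 0, 0], "jaw": 0}, {"slide": [2.4, 0, 1.8], "dr": [0, 0, 0], "jaw": 0}, {"slide": [2.4, 0, 1.8], "dr": [0, 0, 0], "jaw": 0}, {"slide": [2.4, 0, 1.8], "dr": [0, 0, 0], "jaw": 0}]'

```text
clock: 10.25
position: [679.5, -164.8, 27.3]
ee_rot: [0.948, 0.02, 0.317, -0.012]
contact_force: [0.5, 0.7, -0.1]
gripper_width: -0.2
grasp_force: 0.0
```

```bash
python3 - <<'E'
from h import *
s=arm.read_state(); im=optics.get_image("wrist"); sd=optics.get_image("side")
a=im[60:340,170:470]; b=sd[140:270,190:330]
o=np.hstack([cv2.resize(a,(400,373)),cv2.resize(b,(400,373))]);cv2.imwrite("pics/w3.png",o)
print(proj(cam("side"),[s["position"]]),proj(cam("wrist",s),[s["position"],cab(-20,-45,95),cab(-20,-45,85),cab(0,-45,76),cab(0,-45,8)]),tocab(s["position"]))
E
```

```text
[[282.24 192.65]] [[320.96 229.23]
 [315.44 238.32]
 [315.91 242.38]
 [316.69 207.97]
 [318.34 234.46]] [ -0.35 -47.08  27.33]
```

View pics/w3.png

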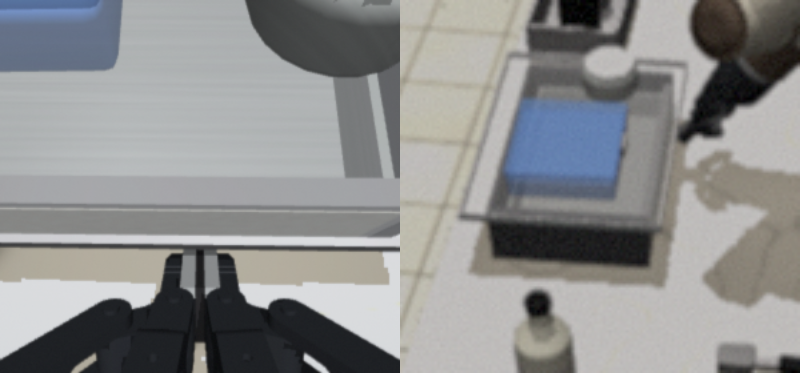

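The wrist crop shows the visible fingertips ending at about (199,250). That is just short of the ledge rim (crop row 245) and 15–20 mm behind the nominal TCP. The drawer front is at crop rows 208–235, near its predicted place. So I haven't touched it yet. I'll go lower for ledge clearance, then creep on.

step_arm --motion '[{"slide": [-3, 0, -2.4], "dr": [0, 0, 0], "jaw": 0}, {"slide": [-7, 0, 2.4], "dr": [0, 0, 0], "jaw": 0}, {"slide": [-10.4, 0, 7.2], "dr": [0, 0, 0], "jaw": 0}, {"slide": [-9.6, 0, 7.8], "dr": [0, 0, 0], "jaw": 0}, {"slide": [-8.8, 0, 8.4], "dr": [0, 0, 0], "jaw": 0}, {"slide": [-8, 0, 9], "dr": [0, 0, 0], "jaw": 0}, {"slide": [-7.2, 0, 9.6], "dr": [0, 0, 0], "jaw": 0}, {"slide": [-7.2, 0, 9.6], "dr": [0, 0, 0], "jaw": 0}]'

```text
clock: 11.35
position: [679.6, -164.7, 15.4]
ee_rot: [0.948, 0.021, 0.318, -0.012]
contact_force: [0.7, 0.3, -0.2]
gripper_width: 0.4
grasp_force: 0.0
```

step_arm --motion '[{"slide": [0.4, 0, 0.3], "dr": [0, 0, 0], "jaw": 0}, {"slide": [0.8, 0, 0.6], "dr": [0, 0, 0], "jaw": 0}, {"slide": [1.2, 0, 0.9], "dr": [0, 0, 0], "jaw": 0}, {"slide": [1.6, 0, 1.2], "dr": [0, 0, 0], "jaw": 0}, {"slide": [1.6, 0, 1.2], "dr": [0, 0, 0], "jaw": 0}, {"slide": [1.6, 0, 1.2], "dr": [0, 0, 0], "jaw": 0}, {"slide": [1.6, 0, 1.2], "dr": [0, 0, 0], "jaw": 0}, {"slide": [1.6, 0, 1.2], "dr": [0, 0, 0], "jaw": 0}]'

```text
clock: 12.35
position: [681.5, -164.7, 15.3]
ee_rot: [0.948, 0.02, 0.317, -0.012]
contact_force: [-0.1, 0.6, 0.2]
gripper_width: 0.2
grasp_force: 0.0
```

step_arm --motion '[{"slide": [0.4, 0, 0.3], "dr": [0, 0, 0], "jaw": 0}, {"slide": [0.8, 0, 0.6], "dr": [0, 0, 0], "jaw": 0}, {"slide": [1.2, 0, 0.9], "dr": [0, 0, 0], "jaw": 0}, {"slide": [1.6, 0, 1.2], "dr": [0, 0, 0], "jaw": 0}, {"slide": [2, 0, 1.5], "dr": [0, 0, 0], "jaw": 0}, {"slide": [2.4, 0, 1.8], "dr": [0, 0, 0], "jaw": 0}, {"slide": [2.4, 0, 1.8], "dr": [0, 0, 0], "jaw": 0}, {"slide": [2.4, 0, 1.8], "dr": [0, 0, 0], "jaw": 0}]'

```text
clock: 13.35
position: [684.5, -164.7, 15.4]
ee_rot: [0.948, 0.02, 0.318, -0.012]
contact_force: [-0.4, -0.4, -0.0]
gripper_width: 0.1
grasp_force: 0.0
```

step_arm --motion '[{"slide": [0.4, 0, 0.3], "dr": [0, 0, 0], "jaw": 0}, {"slide": [0.8, 0, 0.6], "dr": [0, 0, 0], "jaw": 0}, {"slide": [1.2, 0, 0.9], "dr": [0, 0, 0], "jaw": 0}, {"slide": [1.6, 0, 1.2], "dr": [0, 0, 0], "jaw": 0}, {"slide": [2, 0, 1.5], "dr": [0, 0, 0], "jaw": 0}, {"slide": [2.4, 0, 1.8], "dr": [0, 0, 0], "jaw": 0}, {"slide": [2.4, 0, 1.8], "dr": [0, 0, 0], "jaw": 0}, {"slide": [2.4, 0, 1.8], "dr": [0, 0, 0], "jaw": 0}]'

```text
clock: 14.35
position: [687.5, -164.6, 15.3]
ee_rot: [0.948, 0.021, 0.317, -0.012]
contact_force: [-0.4, -0.6, -0.4]
gripper_width: -0.2
grasp_force: 0.0
```

```bash
python3 - <<'E'
from h import *
s=arm.read_state(); im=optics.get_image("wrist"); cv2.imwrite("pics/w4.png",im)
W=cam("wrist",s)
w2=cv2.cvtColor(cv2.imread("pics/w2.png"),6); g=cv2.cvtColor(im,6)
for c in(260,400): print(c,[f"{r}:{g[r,c-4:c+5].mean():.0f}" for r in range(180,262,2)])
for n,I in(("now",g),("w2",w2)):
  for c in(312,328): print(n,c,[f"{r}:{I[r,c-1:c+2].mean():.0f}" for r in range(226,270,2)])
print(tocab(s["position"]))
for nm,p in dict(ledgetop=(-20,95),ledgebot=(-20,85),ftopout=(0,76),ftopin=(12,76),fbot=(0,8),cabbot=(0,0)).items(): print(nm,proj(W,[cab(p[0],-47,p[1])]))
E
```

```text
260 ['180:191', '182:187', '184:186', '186:186', '188:188', '190:188', '192:187', '194:189', '196:187', '198:179', '200:167', '202:167', '204:167', '206:167', '208:167', '210:167', '212:168', '214:167', '216:167', '218:167', '220:167', '222:138', '224:130', '226:173', '228:137', '230:135', '232:135', '234:135', '236:135', '238:135', '240:134', '242:135', '244:133', '246:148', '248:194', '250:208', '252:213', '254:213', '256:210', '258:88', '260:107']
400 ['180:183', '182:181', '184:180', '186:180', '188:182', '190:183', '192:183', '194:183', '196:180', '198:179', '200:167', '202:165', '204:165', '206:165', '208:165', '210:165', '212:165', '214:165', '216:165', '218:165', '220:165', '222:162', '224:128', '226:139', '228:165', '230:136', '232:134', '234:136', '236:137', '238:137', '240:136', '242:136', '244:136', '246:134', '248:160', '250:195', '252:220', '254:221', '256:221', '258:209', '260:78']
now 312 ['226:171', '228:141', '230:137', '232:136', '234:137', '236:136', '238:134', '240:135', '242:140', '244:141', '246:141', '248:142', '250:176', '252:218', '254:218', '256:217', '258:
[... 281 characters left out ...]
', '266:136', '268:140']
w2 312 ['226:193', '228:193', '230:193', '232:193', '234:194', '236:193', '238:193', '240:179', '242:116', '244:115', '246:115', '248:115', '250:114', '252:114', '254:115', '256:115', '258:114', '260:115', '262:115', '264:114', '266:114', '268:114']
w2 328 ['226:193', '228:193', '230:193', '232:193', '234:193', '236:193', '238:193', '240:180', '242:117', '244:115', '246:114', '248:114', '250:114', '252:115', '254:114', '256:115', '258:115', '260:114', '262:115', '264:114', '266:114', '268:114']
[  7.64 -47.21  15.34]
ledgetop [[319.01 252.54]]
ledgebot [[319.28 255.94]]
ftopout [[319.81 216.42]]
ftopin [[319.98 193.03]]
fbot [[320.65 242.04]]
cabbot [[320.71 244.  ]]
```

Edge rows put the front and ledge about 3 mm nearer than I estimated, and the fingertip is just short of the front. I'll lower 8 mm for more ledge clearance and continue.

step_arm --motion '[{"slide": [-3, 0, 2], "dr": [0, 0, 0], "jaw": 0}, {"slide": [-5.6, 0, 5.8], "dr": [0, 0, 0], "jaw": 0}, {"slide": [-4.8, 0, 6.4], "dr": [0, 0, 0], "jaw": 0}, {"slide": [-4.4, 0, 6.7], "dr": [0, 0, 0], "jaw": 0}, {"slide": [-4, 0, 7], "dr": [0, 0, 0], "jaw": 0}, {"slide": [-3.6, 0, 7.3], "dr": [0, 0, 0], "jaw": 0}, {"slide": [-3.2, 0, 7.6], "dr": [0, 0, 0], "jaw": 0}, {"slide": [-3.2, 0, 7.6], "dr": [0, 0, 0], "jaw": 0}]'

```text
clock: 15.4
position: [689.6, -164.5, 7.4]
ee_rot: [0.948, 0.021, 0.318, -0.012]
contact_force: [-0.2, -0.0, 1.1]
gripper_width: -0.1
grasp_force: 0.0
```

step_arm --motion '[{"slide": [0.4, 0, 0.3], "dr": [0, 0, 0], "jaw": 0}, {"slide": [0.8, 0, 0.6], "dr": [0, 0, 0], "jaw": 0}, {"slide": [1.2, 0, 0.9], "dr": [0, 0, 0], "jaw": 0}, {"slide": [1.6, 0, 1.2], "dr": [0, 0, 0], "jaw": 0}, {"slide": [1.6, 0, 1.2], "dr": [0, 0, 0], "jaw": 0}, {"slide": [1.6, 0, 1.2], "dr": [0, 0, 0], "jaw": 0}, {"slide": [1.6, 0, 1.2], "dr": [0, 0, 0], "jaw": 0}, {"slide": [1.6, 0, 1.2], "dr": [0, 0, 0], "jaw": 0}]'

```text
clock: 16.4
position: [691.5, -164.5, 7.4]
ee_rot: [0.948, 0.021, 0.318, -0.013]
contact_force: [-0.6, -0.4, 0.3]
gripper_width: 0.0
grasp_force: 0.0
```

step_arm --motion '[{"slide": [0.4, 0, 0.3], "dr": [0, 0, 0], "jaw": 0}, {"slide": [0.8, 0, 0.6], "dr": [0, 0, 0], "jaw": 0}, {"slide": [1.2, 0, 0.9], "dr": [0, 0, 0], "jaw": 0}, {"slide": [1.6, 0, 1.2], "dr": [0, 0, 0], "jaw": 0}, {"slide": [2, 0, 1.5], "dr": [0, 0, 0], "jaw": 0}, {"slide": [2.4, 0, 1.8], "dr": [0, 0, 0], "jaw": 0}, {"slide": [2.4, 0, 1.8], "dr": [0, 0, 0], "jaw": 0}, {"slide": [2.4, 0, 1.8], "dr": [0, 0, 0], "jaw": 0}]'

```text
clock: 17.4
position: [693.7, -164.4, 7.2]
ee_rot: [0.948, 0.021, 0.317, -0.013]
contact_force: [-6.0, -0.3, 3.3]
gripper_width: -0.0
grasp_force: 2.6
```

Contact with the front at 6 N, with no downward reaction from the ledge. I'll press about 4 mm more.

step_arm --motion '[{"slide": [0.4, 0, 0.3], "dr": [0, 0, 0], "jaw": 0}, {"slide": [0.8, 0, 0.6], "dr": [0, 0, 0], "jaw": 0}, {"slide": [1.2, 0, 0.9], "dr": [0, 0, 0], "jaw": 0}, {"slide": [1.6, 0, 1.2], "dr": [0, 0, 0], "jaw": 0}, {"slide": [2, 0, 1.5], "dr": [0, 0, 0], "jaw": 0}, {"slide": [2.4, 0, 1.8], "dr": [0, 0, 0], "jaw": 0}, {"slide": [2.8, 0, 2.1], "dr": [0, 0, 0], "jaw": 0}, {"slide": [2.8, 0, 2.1], "dr": [0, 0, 0], "jaw": 0}]'

```text
clock: 18.4
position: [697.1, -164.3, 7.2]
ee_rot: [0.948, 0.021, 0.317, -0.013]
contact_force: [-4.9, -0.7, 4.0]
gripper_width: 0.0
grasp_force: 2.7
```

step_arm --motion '[{"slide": [0.4, 0, 0.3], "dr": [0, 0, 0], "jaw": 0}, {"slide": [0.8, 0, 0.6], "dr": [0, 0, 0], "jaw": 0}, {"slide": [1.2, 0, 0.9], "dr": [0, 0, 0], "jaw": 0}, {"slide": [1.6, 0, 1.2], "dr": [0, 0, 0], "jaw": 0}, {"slide": [2, 0, 1.5], "dr": [0, 0, 0], "jaw": 0}, {"slide": [2, 0, 1.5], "dr": [0, 0, 0], "jaw": 0}, {"slide": [2, 0, 1.5], "dr": [0, 0, 0], "jaw": 0}, {"slide": [2, 0, 1.5], "dr": [0, 0, 0], "jaw": 0}]'

```text
clock: 19.4
position: [698.0, -164.2, 6.8]
ee_rot: [0.948, 0.02, 0.316, -0.014]
contact_force: [-11.3, -0.5, 7.1]
gripper_width: -0.1
grasp_force: 5.4
```

The rubber stop is felt at 11 N. I'm letting go by retreating.

step_arm --motion '[{"slide": [-40, 0, -30], "dr": [0, 0, 0], "jaw": 0}, {"slide": [-80, 0, -60], "dr": [0, 0, 0], "jaw": 0}, {"slide": [-88, 0, -66], "dr": [0, 0, 0], "jaw": 0}, {"slide": [-64, 0, -98], "dr": [0, 0, 0], "jaw": 0}, {"slide": [-40, 0, -130], "dr": [0, 0, 0], "jaw": 0}, {"slide": [-40, 0, -130], "dr": [0, -1, 0], "jaw": 0}, {"slide": [-40, 0, -130], "dr": [0, -2, 0], "jaw": 0}, {"slide": [-40, 0, -130], "dr": [0, -2, 0], "jaw": 0}]'

```text
clock: 20.4
position: [594.1, -169.8, 89.0]
ee_rot: [0.982, 0.024, 0.185, -0.009]
contact_force: [-0.7, 0.3, -0.2]
gripper_width: -0.4
grasp_force: 0.0
```

```bash
python3 - <<'E'
from h import *
s=arm.read_state(); np.save("w5.npy",np.r_[s["position"],s["ee_rot"]])
w=optics.get_image("wrist"); sc=optics.get_image("scene"); sd=optics.get_image("side")
for n,i in(("w5",w),("sc5",sc),("sd5",sd)): cv2.imwrite(f"pics/{n}.png",i)
T=[s["position"]]; q=R.from_quat(s["ee_rot"])
ps,pd=proj(cam("scene"),T)[0],proj(cam("side"),T)[0]
print(ps,pd,tocab(s["position"]),lean(s),s["contact_force"])
def crop(i,p,c):
    x,y=p; k=i[y:y+100,x:x+133].copy(); k=cv2.resize(k,(399,300),interpolation=cv2.INTER_CUBIC)
    cv2.drawMarker(k,tuple(((c-[x,y])*3).astype(int)),(0,0,255),0,10,1); return k
o=np.vstack([np.hstack([crop(sc,(215,165),ps),crop(sd,(230,130),pd)]),cv2.resize(w[50:290,:],(798,300))])
cv2.imwrite("pics/v9.png",o)
E
```

```text
[270.06 188.46] [303.66 181.99] [-85.87 -48.74  88.99] [21.32  4.26] [-0.69  0.28 -0.17]
```

View pics/v9.png

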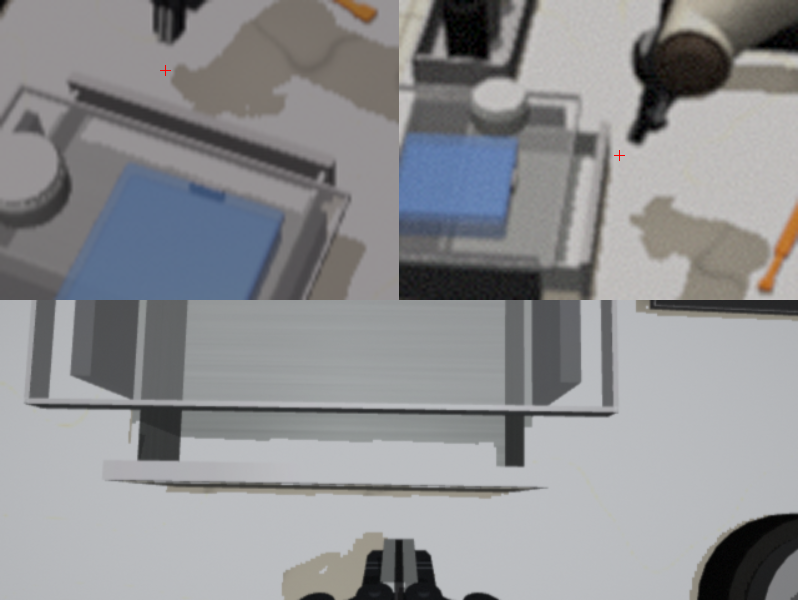

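The drawer has sprung ajar: its front is at rows 462–490 in the wrist view. The fingertips, at (166,42) in the scene crop and (637,142) in side, sit well behind the marked TCP. I'll triangulate the real tip and the drawer top edge.

```bash
python3 - <<'E'
from h import *
d=np.load("w5.npy"); q=R.from_quat(d[3:])
t=tri(cam("scene"),[[215+166/3,165+42/3]],cam("side"),[[230+237/3,130+142/3]]);print(t,q.inv().apply(t[0,:3]-d[:3]))
s=dict(position=d[:3],ee_rot=d[3:]);W=cam("wrist",s)
g=cv2.cvtColor(cv2.imread("pics/w5.png"),6)
for c in(200,320,420): print(c,[f"{r}:{g[r,c-3:c+4].mean():.0f}" for r in range(126,206,2)])
fx=lambda p,h:[round(tocab(x)[0],1) for x in plane(W,p,h)]
# wrist: rim at row ~, front top rows
pr=[[c/798*640,50+(r-300)*240/300] for c,r in((320,405),(320,462),(320,481),(103,462),(105,481))]
print(pr,[tocab(x).round(1) for x in plane(W,pr,76)],fx(pr[:1],95))
# scene-only estimate of front top edge ends (crop px)
e=np.array([[68,78],[335,165]])/3+[215,165];print([tocab(x).round(1) for x in plane(cam("scene"),e,76)])
E
```

```text
[[ 574.79 -177.    107.88    2.07]] [-11.45   5.98 -24.8 ]
200 ['126:154', '128:154', '130:161', '132:179', '134:165', '136:56', '138:60', '140:130', '142:130', '144:134', '146:133', '148:132', '150:134', '152:136', '154:129', '156:132', '158:135', '160:137', '162:185', '164:189', '166:189', '168:189', '170:189', '172:189', '174:189', '176:189', '178:189', '180:183', '182:183', '184:182', '186:182', '188:182', '190:183', '192:183', '194:181', '196:103', '198:60', '200:100', '202:147', '204:163']
320 ['126:160', '128:159', '130:160', '132:169', '134:189', '136:169', '138:46', '140:68', '142:140', '144:141', '146:144', '148:144', '150:145', '152:147', '154:148', '156:144', '158:144', '160:147', '162:160', '164:190', '166:190', '168:190', '170:190', '172:189', '174:190', '176:190', '178:190', '180:190', '182:190', '184:190', '186:190', '188:190', '190:190', '192:190', '194:190', '196:188', '198:103', '200:60', '202:101', '204:150']
420 ['126:129', '128:129', '130:129', '132:130', '134:162', '136:183', '138:135', '140:46', '142:62', '144:92', '146:91', '148:92', '150:92', '152:118', '154:120', '156:120', '158:121', '160:121', '162:121', '164:121', '166:121', '168:121', '170:121', '172:121', '174:121', '176:121', '178:121', '180:121', '182:130', '184:187', '186:189', '188:189', '190:190', '192:189', '194:189', '196:189', '198:180', '200:112', '202:123', '204:189']
[[256.64160401002505, 134.0], [256.64160401002505, 179.6], [256.64160401002505, 194.8], [82.60651629072682, 179.6], [84.21052631578947, 194.8]] [array([-15.1,   0.9,  76. ]), array([-49.9,   0. ,  76. ]), array([-61.3,  -0.3,  76. ]), array([-51.3, 131.8,  76. ]), array([-62.8, 129.9,  76. ])] [np.float64(-20.7)]
[array([ -52.9, -137.3,   76. ]), array([-52.1, 135.4,  76. ])]
```

Drawer top edge: outer at cab x≈-62, inner at -50. The ledge edge is at ≈-21. The real fingertip is about 22 mm behind the TCP. Next I'll plan the hook.

```bash
python3 - <<'E'
from h import *
o=ori(2.3,23,2.3)
plan((cab(-22,-48,88),o),(cab(-22,-48,44),o),(cab(-22,-48,41),o),(cab(-119,-48,41),o))
E
```

```text
t 20.55 at [ 589.93 -170.1    86.44] j [-0.04  0.32 -0.43 -0.1  -0.46  1.74]
slide [64.1 -0.4 23. ] dr [-0.1   0.24  0.01]
slide [48.3  0.2 64.1] dr [-0.1   0.24  0.01]
slide [47.2  0.2 66.9] dr [-0.1   0.24  0.01]
slide [-43.3  -0.5  32. ] dr [-0.1   0.24  0.01]
```

step_arm --motion '[{"slide": [32, 0, 10], "dr": [-0.1, 0.2, 0], "jaw": 0}, {"slide": [64, 0, 23], "dr": [-0.1, 0.2, 0], "jaw": 0}, {"slide": [64, 0, 23], "dr": [-0.1, 0.2, 0], "jaw": 0}, {"slide": [60, 0, 33], "dr": [-0.1, 0.2, 0], "jaw": 0}, {"slide": [56, 0, 44], "dr": [-0.1, 0.2, 0], "jaw": 0}, {"slide": [52, 0, 54], "dr": [-0.1, 0.2, 0], "jaw": 0}, {"slide": [49, 0, 62], "dr": [-0.1, 0.2, 0], "jaw": 0}, {"slide": [48, 0, 64], "dr": [-0.1, 0.2, 0], "jaw": 0}]'

```text
clock: 21.55
position: [657.6, -166.7, 43.5]
ee_rot: [0.98, 0.021, 0.196, -0.003]
contact_force: [-0.1, 0.0, -0.7]
gripper_width: 0.3
grasp_force: 0.0
```

```bash
python3 - <<'E'
from h import *
s=arm.read_state(); print(tocab(s["position"]),lean(s),s["contact_force"])
o=ori(2.3,23,2.3)
plan((cab(-22,-48,38),o),(cab(-60,-48,38),o),(cab(-123,-48,38),o))
E
```

```text
[-22.35 -48.13  43.55] [22.58  2.23] [-0.07  0.02 -0.7 ]
t 21.55 at [ 657.58 -166.69   43.55] j [-0.02  0.46 -0.35 -0.07 -0.36  1.69]
slide [-1.8 -0.1  5.3] dr [0.   0.05 0.02]
slide [-36.9  -0.2  -9.3] dr [0.   0.05 0.02]
slide [-95.1  -0.4 -33.5] dr [0.   0.05 0.02]
```

step_arm --motion '[{"slide": [-1.5, 0, 3.7], "dr": [0, 0, 0], "jaw": 0}, {"slide": [-11, 0, 0], "dr": [0, 0, 0], "jaw": 0}, {"slide": [-25, 0, -6], "dr": [0, 0, 0], "jaw": 0}, {"slide": [-40, 0, -12.3], "dr": [0, 0, 0], "jaw": 0}, {"slide": [-56, 0, -19], "dr": [0, 0, 0], "jaw": 0}, {"slide": [-72, 0, -25.6], "dr": [0, 0, 0], "jaw": 0}, {"slide": [-87, 0, -31.9], "dr": [0, 0, 0], "jaw": 0}, {"slide": [-94, 0, -34.7], "dr": [0, 0, 0], "jaw": 0}]'

```text
clock: 22.55
position: [560.8, -171.3, 42.8]
ee_rot: [0.979, 0.021, 0.201, -0.003]
contact_force: [14.1, 1.2, -3.4]
gripper_width: 0.5
grasp_force: 6.1
```

```bash
python3 - <<'E'
from h import *
s=arm.read_state(); print(tocab(s["position"]),lean(s),s["contact_force"],s["joints"])
im=optics.get_image("wrist");cv2.imwrite("pics/w6.png",im); W=cam("wrist",s); g=cv2.cvtColor(im,6)
for c in(240,400):
  for r in range(60,260,1):
    if abs(float(g[r+1,c-3:c+4].mean())-float(g[r-1,c-3:c+4].mean()))>22: print(c,r,g[r+2,c],[round(tocab(plane(W,[[c,r]],h)[0])[0],1) for h in(76,95)],end='; ')
  print()
E
```

```text
[-119.22  -48.83   42.75] [23.17  2.  ] [14.08  1.24 -3.39] [-0.04  0.35 -0.56 -0.11 -0.26  1.76]
240 60 131 [np.float64(-16.3), np.float64(-28.0)]; 240 61 133 [np.float64(-16.9), np.float64(-28.6)]; 240 112 191 [np.float64(-49.0), np.float64(-56.9)]; 240 113 191 [np.float64(-49.6), np.float64(-57.4)]; 
400 61 117 [np.float64(-16.3), np.float64(-28.1)]; 400 62 124 [np.float64(-17.0), np.float64(-28.6)]; 400 63 127 [np.float64(-17.6), np.float64(-29.2)]; 400 112 186 [np.float64(-48.4), np.float64(-56.4)]; 400 113 189 [np.float64(-49.1), np.float64(-56.9)]; 400 114 191 [np.float64(-49.7), np.float64(-57.5)];
```

The drawer came out and the 14 N means it is at its end stop. I'll lift off and go to the brush.

```bash
python3 - <<'E'
from h import *
s=arm.read_state();p=s["position"]
plan((p+[4,0,0],ori(2.3,23,2.3)),(p+[4,0,100],ori(2.3,23,2.3)),((460,318,150),ori(0,0)),s=s)
E
```

```text
t 22.6 at [ 560.93 -171.36   43.01] j [-0.04  0.34 -0.56 -0.11 -0.26  1.76]
slide [3.7 0.2 1.6] dr [ 0.02 -0.03  0.03]
slide [ 43.1   0.5 -90.3] dr [ 0.02 -0.03  0.03]
slide [ -30.5 -492.9 -131.4] dr [-0.04 -2.9   0.31]
```

step_arm --motion '[{"slide": [4, 0, 1], "dr": [0, 0, 0], "jaw": 0}, {"slide": [25, 0, -48], "dr": [0, 0, 0], "jaw": 0}, {"slide": [40, -30, -90], "dr": [0, -0.5, 0], "jaw": 0}, {"slide": [30, -90, -98], "dr": [0, -1, 0.1], "jaw": 20}, {"slide": [20, -150, -104], "dr": [0, -1.5, 0.1], "jaw": 50}, {"slide": [10, -210, -110], "dr": [0, -2, 0.2], "jaw": 60}, {"slide": [0, -270, -116], "dr": [0, -2.5, 0.3], "jaw": 60}, {"slide": [-9, -330, -121], "dr": [0, -2.9, 0.3], "jaw": 60}]'

```text
clock: 23.6
position: [485.8, 156.3, 146.8]
ee_rot: [1.0, 0.0, -0.009, -0.001]
contact_force: [1.6, -0.2, 0.6]
gripper_width: 60.0
grasp_force: 0.0
```

```bash
python3 - <<'E'
from h import *
plan(((460,318,150),ori(0,0)))
E
```

```text
t 23.6 at [485.76 156.32 146.81] j [ 0.62  0.24 -0.33 -0.01 -1.01  0.96]
slide [ -25.7 -161.7   -2.3] dr [-0.02  0.13  0.01]
```

step_arm --motion '[{"slide": [-9, -55, -1], "dr": [0, 0.1, 0], "jaw": 60}, {"slide": [-18, -110, -2], "dr": [0, 0.1, 0], "jaw": 60}, {"slide": [-26, -160, -2], "dr": [0, 0.1, 0], "jaw": 60}, {"slide": [-26, -160, -2], "dr": [0, 0.1, 0], "jaw": 60}, {"slide": [-26, -160, -2], "dr": [0, 0.1, 0], "jaw": 60}, {"slide": [-26, -160, -2], "dr": [0, 0.1, 0], "jaw": 60}, {"slide": [-26, -160, -2], "dr": [0, 0.1, 0], "jaw": 60}, {"slide": [-26, -160, -2], "dr": [0, 0.1, 0], "jaw": 60}]'

```text
clock: 24.6
position: [463.1, 315.8, 151.5]
ee_rot: [1.0, 0.0, 0.002, -0.003]
contact_force: [0.1, -0.0, -0.3]
gripper_width: 60.2
grasp_force: 0.0
```

```bash
python3 - <<'E'
from h import *
s=arm.read_state(); im=optics.get_image("wrist"); cv2.imwrite("pics/w7.png",im)
d=np.load("w1.npy"); W1=cam("wrist",dict(position=d[:3],ee_rot=d[3:])); W2=cam("wrist",s)
print(s["position"],lean(s))
def meas(I,W):
    g=cv2.cvtColor(I,6); m=((g<75)*255).astype(np.uint8)
    e=proj(W,[[480,318,18]])[0]; n,l,st,ce=cv2.connectedComponentsWithStats(m)
    k=min((i for i in range(1,n) if st[i,4]>150),key=lambda i:np.hypot(*(ce[i]-e)))
    ys,xs=np.nonzero(l==k); print("box",st[k])
    # handle: rows with width of handle; report row widths
    w=[(r,xs[ys==r].min(),xs[ys==r].max()) for r in range(ys.min(),ys.max()+1)]
    print(w[::4]); return w
a=meas(cv2.imread("pics/w1.png"),W1); b=meas(im,W2)
E
```

```text
[463.12 315.8  151.46] [ 0.44 56.39]
box [ 308  133   27   67 1372]
[(133, np.int64(313), np.int64(329)), (137, np.int64(312), np.int64(330)), (141, np.int64(312), np.int64(330)), (145, np.int64(312), np.int64(330)), (149, np.int64(312), np.int64(330)), (153, np.int64(312), np.int64(330)), (157, np.int64(312), np.int64(330)), (161, np.int64(313), np.int64(330)), (165, np.int64(313), np.int64(330)), (169, np.int64(313), np.int64(330)), (173, np.int64(313), np.int64(330)), (177, np.int64(313), np.int64(330)), (181, np.int64(312), np.int64(330)), (185, np.int64(309), np.int64(333)), (189, np.int64(308), np.int64(334)), (193, np.int64(308), np.int64(334)), (197, np.int64(308), np.int64(334))]
box [ 303  131   32   78 1840]
[(131, np.int64(309), np.int64(328)), (135, np.int64(308), np.int64(329)), (139, np.int64(308), np.int64(329)), (143, np.int64(309), np.int64(329)), (147, np.int64(309), np.int64(329)), (151, np.int64(309), np.int64(329)), (155, np.int64(309), np.int64(329)), (159, np.int64(309), np.int64(329)), (163, np.int64(309), np.int64(329)), (167, np.int64(309), np.int64(329)), (171, np.int64(309), np.int64(329)), (175, np.int64(309), np.int64(329)), (179, np.int64(309), np.int64(329)), (183, np.int64(309), np.int64(329)), (187, np.int64(308), np.int64(329)), (191, np.int64(305), np.int64(333)), (195, np.int64(304), np.int64(334)), (199, np.int64(303), np.int64(334)), (203, np.int64(303), np.int64(334)), (207, np.int64(305), np.int64(333))]
```

```bash
python3 - <<'E'
from h import *
d=np.load("w1.npy"); W1=cam("wrist",dict(position=d[:3],ee_rot=d[3:])); s=arm.read_state(); W2=cam("wrist",s)
p1=[[321,132.5],[321.3,184],[321,199.5]];p2=[[318.5,130.5],[319,190],[318.7,208.5]]
print(tri(W1,p1,W2,p2)); 
for z in(30,): print(plane(W1,p1,z),plane(W2,p2,z))
print(plane(W1,[[321,199.5]],36),plane(W2,[[318.7,208.5]],36))
g=(487,318); o=ori(0,0)
plan(((485,318,60),o),((485,318,4),o),s=s)
E
```

```text
[[522.24 318.62  32.97   0.25]
 [458.57 318.08  34.63   0.05]
 [444.64 318.38  55.89   0.33]]
[[522.11 318.52  30.  ]
 [457.33 318.02  30.  ]
 [436.29 318.38  30.  ]] [[521.94 318.72  30.  ]
 [457.28 318.13  30.  ]
 [435.33 318.45  30.  ]]
[[438.24 318.41  36.  ]] [[437.47 318.4   36.  ]]
t 24.65 at [463.09 315.96 151.46] j [ 0.89  0.31 -0.22 -0.   -1.03  0.68]
slide [21.5 -1.4 91.6] dr [-0.05 -0.03  0.  ]
slide [ 21.3  -1.1 147.6] dr [-0.05 -0.03  0.  ]
```

Brush: handle from x=457 to 522 at y=318.4, top at z≈32, so the grip point is at x≈490. I'm descending in stages.

step_arm --motion '[{"slide": [27, -1.5, 40], "dr": [-0.05, 0, 0], "jaw": 48}, {"slide": [27, -1.5, 85], "dr": [-0.05, 0, 0], "jaw": 48}, {"slide": [26.5, -1.5, 115], "dr": [-0.05, 0, 0], "jaw": 48}, {"slide": [26.5, -1.5, 130], "dr": [-0.05, 0, 0], "jaw": 48}, {"slide": [26.5, -1.5, 140], "dr": [-0.05, 0, 0], "jaw": 48}, {"slide": [26.5, -1.5, 147], "dr": [-0.05, 0, 0], "jaw": 48}, {"slide": [26.5, -1.5, 150], "dr": [-0.05, 0, 0], "jaw": 48}, {"slide": [26.5, -1.5, 150], "dr": [-0.05, 0, 0], "jaw": 48}]'

```text
clock: 25.65
position: [490.4, 319.3, 1.9]
ee_rot: [1.0, 0.001, 0.002, -0.0]
contact_force: [-0.6, 0.5, 0.7]
gripper_width: 48.1
grasp_force: 0.0
```

```bash
python3 - <<'E'
from h import *
s=arm.read_state(); print(s["position"],lean(s),s["contact_force"])
im=optics.get_image("side");wi=optics.get_image("wrist");cv2.imwrite("pics/w8.png",wi);cv2.imwrite("pics/sd8.png",im)
p=proj(cam("side"),[s["position"]])[0].astype(int);x,y=p-[60,60];print(p)
k=cv2.resize(im[y:y+90,x:x+120],(533,400),interpolation=cv2.INTER_CUBIC)
cv2.drawMarker(k,(int(60*533/120),int(60*400/90)),(0,0,255),0,14,1)
w=cv2.resize(wi[150:350,240:400],(320,400));cv2.imwrite("pics/v10.png",np.hstack([k[:,40:520],w]))
E
```

```text
[490.36 319.27   1.93] [0.29 0.19] [-0.62  0.45  0.73]
[317 301]
```

View pics/v10.png

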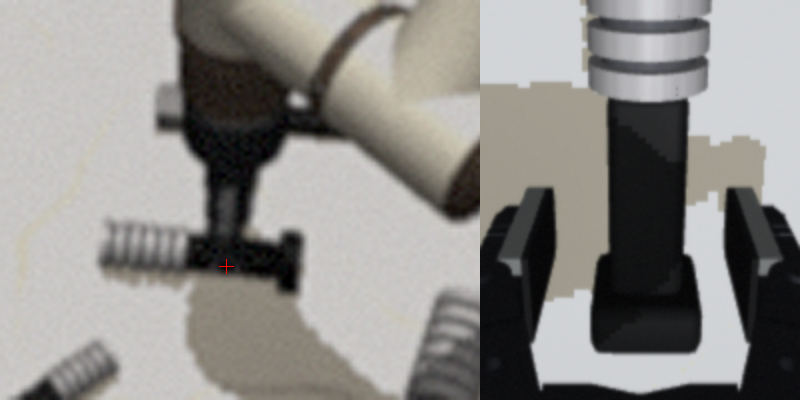

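The picture shows the fingers straddling the handle. In the side crop the tips are at about (226,240), still near handle-top height, because the real tips sit about 25 mm behind the nominal TCP. I'm going 15 mm lower.

step_arm --motion '[{"slide": [0, 0.5, 4], "dr": [0, 0, 0], "jaw": 48}, {"slide": [0, 0.8, 7], "dr": [0, 0, 0], "jaw": 48}, {"slide": [0, 0.8, 10], "dr": [0, 0, 0], "jaw": 48}, {"slide": [0, 0.8, 12], "dr": [0, 0, 0], "jaw": 48}, {"slide": [0, 0.8, 14], "dr": [0, 0, 0], "jaw": 48}, {"slide": [0, 0.8, 15], "dr": [0, 0, 0], "jaw": 48}, {"slide": [0, 0.8, 15], "dr": [0, 0, 0], "jaw": 48}, {"slide": [0, 0.8, 15], "dr": [0, 0, 0], "jaw": 48}]'

```text
clock: 26.75
position: [490.3, 318.2, -13.5]
ee_rot: [1.0, 0.001, 0.002, 0.0]
contact_force: [0.8, -0.4, -0.1]
gripper_width: 48.2
grasp_force: 0.0
```

step_arm --motion '[{"slide": [0, 0, 2], "dr": [0, 0, 0], "jaw": 48}, {"slide": [0, 0, 3], "dr": [0, 0, 0], "jaw": 48}, {"slide": [0, 0, 3], "dr": [0, 0, 0], "jaw": 35}, {"slide": [0, 0, 3], "dr": [0, 0, 0], "jaw": 10}, {"slide": [0, 0, 3], "dr": [0, 0, 0], "jaw": 10}, {"slide": [0, 0, 3], "dr": [0, 0, 0], "jaw": 10}, {"slide": [0, 0, 3], "dr": [0, 0, 0], "jaw": 10}, {"slide": [0, 0, 3], "dr": [0, 0, 0], "jaw": 10}]'

```text
clock: 27.75
position: [490.3, 318.3, -16.3]
ee_rot: [1.0, 0.001, 0.002, 0.0]
contact_force: [-0.6, -0.3, 4.2]
gripper_width: 21.8
grasp_force: 60.1
```

```bash
python3 - <<'E'
from h import *
s=arm.read_state();p=s["position"]
plan((p+[0,0,120],ori(0,0)),(cab(-95,20,105),ori(-87.7,0)),s=s);print(cab(-95,20,105))
E
```

```text
t 27.75 at [490.29 318.3  -16.32] j [ 0.85  0.55 -0.34  0.01 -0.68  0.71]
slide [   0.5    0.1 -120. ] dr [ 0.   -0.03  0.01]
slide [  91.8  420.  -120.7] dr [-0.02 -0.03 10.97]
[ 582.26 -101.53  105.  ]
```

step_arm --motion '[{"slide": [0, 0, -25], "dr": [0, 0, 0], "jaw": 10}, {"slide": [0, 0, -75], "dr": [0, 0, 0], "jaw": 10}, {"slide": [0, 20, -120], "dr": [0, 0, 0.5], "jaw": 10}, {"slide": [15, 75, -121], "dr": [0, 0, 1.7], "jaw": 10}, {"slide": [30, 130, -121], "dr": [0, 0, 2.9], "jaw": 10}, {"slide": [45, 185, -121], "dr": [0, 0, 4.1], "jaw": 10}, {"slide": [55, 240, -121], "dr": [0, 0, 5.3], "jaw": 10}, {"slide": [65, 295, -121], "dr": [0, 0, 6.5], "jaw": 10}]'

```text
clock: 28.75
position: [554.4, 21.6, 103.8]
ee_rot: [0.898, -0.44, 0.001, -0.0]
contact_force: [1.4, 0.1, -2.1]
gripper_width: 22.3
grasp_force: 59.5
```

```bash
python3 - <<'E'
from h import *
s=arm.read_state();print(s["gripper_width"],s["grasp_force"],s["contact_force"])
plan((cab(-95,20,105),ori(-87.7,0)),s=s)
E
```

```text
22.346853785711318 59.47994112968445 [ 1.45  0.13 -2.11]
t 28.75 at [554.43  21.63 103.84] j [ 0.33  0.35 -0.3   0.   -0.92  0.33]
slide [114.4  53.4  -1. ] dr [-0.01 -0.01  4.43]
```

step_arm --motion '[{"slide": [30, 14, 0], "dr": [0, 0, 1.2], "jaw": 10}, {"slide": [60, 28, 0], "dr": [0, 0, 2.4], "jaw": 10}, {"slide": [90, 42, -1], "dr": [0, 0, 3.6], "jaw": 10}, {"slide": [114, 53, -1], "dr": [0, 0, 4.4], "jaw": 10}, {"slide": [114, 53, -1], "dr": [0, 0, 4.4], "jaw": 10}, {"slide": [114, 53, -1], "dr": [0, 0, 4.4], "jaw": 10}, {"slide": [114, 53, -1], "dr": [0, 0, 4.4], "jaw": 10}, {"slide": [114, 53, -1], "dr": [0, 0, 4.4], "jaw": 10}]'

```text
clock: 29.75
position: [583.7, -98.3, 106.1]
ee_rot: [0.725, -0.689, 0.002, -0.001]
contact_force: [-0.2, -0.1, -2.0]
gripper_width: 21.8
grasp_force: 59.5
```

```bash
python3 - <<'E'
from h import *
s=arm.read_state();print(tocab(s["position"]),s["grasp_force"])
im=optics.get_image("scene");cv2.imwrite("pics/sc9.png",im)
w=optics.get_image("wrist");cv2.imwrite("pics/w9.png",w); W=cam("wrist",s); S=cam("scene")
# drawer front check: grey profile along cab x line at z=76, y=+110 / -110
g=cv2.cvtColor(im,6)
for y in(100,-100):
  for nm,c,G in(("scene",S,g),("wrist",W,cv2.cvtColor(w,6))):
    v=[]
    for x in range(-172,-120,3):
        u=proj(c,[cab(x,y,76)])[0].round().astype(int); v.append(f"{x}:{G[u[1],u[0]] if 0<=u[1]<400 and 0<=u[0]<640 else -1}")
    print(nm,y,v)
plan((cab(-95,20,30),ori(-87.7,0)),(cab(-95,20,6),ori(-87.7,0)),s=s)
E
```

```text
[-93.48  23.2  106.15] 59.519174695014954
scene 100 ['-172:148', '-169:148', '-166:149', '-163:147', '-160:147', '-157:138', '-154:98', '-151:85', '-148:85', '-145:78', '-142:64', '-139:53', '-136:52', '-133:52', '-130:53', '-127:52', '-124:52', '-121:52']
wrist 100 ['-172:19', '-169:18', '-166:15', '-163:16', '-160:13', '-157:16', '-154:14', '-151:14', '-148:15', '-145:16', '-142:13', '-139:15', '-136:13', '-133:16', '-130:16', '-127:14', '-124:11', '-121:16']
scene -100 ['-172:148', '-169:148', '-166:148', '-163:145', '-160:145', '-157:109', '-154:111', '-151:102', '-148:102', '-145:89', '-142:113', '-139:80', '-136:81', '-133:84', '-130:71', '-127:71', '-124:93', '-121:80']
wrist -100 ['-172:226', '-169:226', '-166:226', '-163:226', '-160:226', '-157:225', '-154:225', '-151:225', '-148:226', '-145:85', '-142:58', '-139:58', '-136:60', '-133:227', '-130:227', '-127:227', '-124:227', '-121:227']
t 29.75 at [583.65 -98.26 106.15] j [ 0.11  0.4  -0.2   0.   -0.96 -0.06]
slide [ 3.1  1.9 76.1] dr [-0.03 -0.    0.08]
slide [  3.1   2.  100.1] dr [-0.03 -0.    0.08]
```

The drawer spans outer -156 to inner -144, so it is fully open. Lowering the brush.

step_arm --motion '[{"slide": [3, 2, 25], "dr": [0, 0, 0.1], "jaw": 10}, {"slide": [3, 2, 50], "dr": [0, 0, 0.1], "jaw": 10}, {"slide": [3, 2, 75], "dr": [0, 0, 0.1], "jaw": 10}, {"slide": [3, 2, 88], "dr": [0, 0, 0.1], "jaw": 10}, {"slide": [3, 2, 95], "dr": [0, 0, 0.1], "jaw": 10}, {"slide": [3, 2, 99], "dr": [0, 0, 0.1], "jaw": 10}, {"slide": [3, 2, 101], "dr": [0, 0, 0.1], "jaw": 10}, {"slide": [3, 2, 101], "dr": [0, 0, 0.1], "jaw": 10}]'

```text
clock: 30.85
position: [582.7, -102.2, 5.6]
ee_rot: [0.72, -0.694, 0.002, -0.002]
contact_force: [0.2, 0.6, -3.0]
gripper_width: 21.8
grasp_force: 59.5
```

step_arm --motion '[{"slide": [0, 0, 0.5], "dr": [0, 0, 0], "jaw": 10}, {"slide": [0, 0, 1], "dr": [0, 0, 0], "jaw": 10}, {"slide": [0, 0, 1.5], "dr": [0, 0, 0], "jaw": 10}, {"slide": [0, 0, 2], "dr": [0, 0, 0], "jaw": 10}, {"slide": [0, 0, 2], "dr": [0, 0, 0], "jaw": 10}, {"slide": [0, 0, 2], "dr": [0, 0, 0], "jaw": 10}, {"slide": [0, 0, 2], "dr": [0, 0, 0], "jaw": 10}, {"slide": [0, 0, 2], "dr": [0, 0, 0], "jaw": 10}]'

```text
clock: 31.85
position: [582.8, -102.2, 3.7]
ee_rot: [0.72, -0.694, 0.002, -0.002]
contact_force: [-1.5, 2.4, 5.6]
gripper_width: 22.0
grasp_force: 60.4
```

The brush is on the floor at 5.6 N. Releasing, then lifting.

step_arm --motion '[{"slide": [0, 0, 0], "dr": [0, 0, 0], "jaw": 30}, {"slide": [0, 0, 0], "dr": [0, 0, 0], "jaw": 42}, {"slide": [0, 0, 0], "dr": [0, 0, 0], "jaw": 42}, {"slide": [0, 0, 0], "dr": [0, 0, 0], "jaw": 42}, {"slide": [0, 0, -10], "dr": [0, 0, 0], "jaw": 42}, {"slide": [0, 0, -40], "dr": [0, 0, 0], "jaw": 42}, {"slide": [0, 0, -90], "dr": [0, 0, 0], "jaw": 42}, {"slide": [0, 0, -120], "dr": [0, 0, 0], "jaw": 42}]'

```text
clock: 32.85
position: [583.0, -102.2, 126.7]
ee_rot: [0.72, -0.694, 0.003, -0.003]
contact_force: [0.6, 0.1, -0.9]
gripper_width: 41.5
grasp_force: 0.0
```

```bash
python3 - <<'E'
from h import *
s=arm.read_state();print(s["gripper_width"],s["contact_force"],s["joints"])
w=optics.get_image("wrist");cv2.imwrite("pics/w10.png",w); W=cam("wrist",s)
g=cv2.cvtColor(w,6); u=[proj(W,[cab(-95,y,38)])[0] for y in(75,20,-75)];print(u)
m=((g<60)*255).astype(np.uint8);n,l,st,ce=cv2.connectedComponentsWithStats(m)
for i in range(1,n):
    if st[i,4]>300: print(st[i],ce[i],tocab(plane(W,[ce[i]],38)[0]))
plan((cab(-215,-48,90),ori(2.3,30,2.3)),(cab(-190,-48,25),ori(2.3,35,2.3)),s=s)
E
```

```text
41.51587293874656 [ 0.62  0.06 -0.85] [ 0.1   0.38 -0.18  0.   -1.   -0.07]
[array([320.62, 243.02]), array([320.56, 193.32]), array([320.44,  91.35])]
[   23     0   561   400 44521] [315.2  319.81] [-88.53 174.72  38.  ]
[  49   12   67   90 2589] [93.16 60.63] [ 102.89 -100.51   38.  ]
[ 303  165   35   84 2205] [320.69 209.92] [-95.11  37.65  38.  ]
[128 253  22  45 555] [138.62 274.35] [107.19 113.97  38.  ]
t 32.85 at [ 583.03 -102.21  126.66] j [ 0.1   0.38 -0.18  0.   -1.   -0.07]
slide [ 67.6 120.8  35.7] dr [  2.9    2.88 -11.  ]
slide [ 67.5  96.4 100.9] dr [  3.39   3.37 -10.9 ]
```

The brush lies in the drawer, with its black part centred at cab (-95, 38), as intended. Now I turn and go in front of the drawer to push it shut.

```bash
python3 - <<'E'
from h import *
plan((cab(-185,-48,110),ori(2.3,22,2.3)))
Q=R.from_quat(arm.read_state()["ee_rot"]); T=ori(2.3,22,2.3)
for f in(.25,.5,.75): print(f,(np.degrees(((Q.inv()*T).as_rotvec())*f)/8).round(2))
E
```

```text
t 32.9 at [ 585.36 -102.46  130.66] j [ 0.1   0.38 -0.18  0.   -1.   -0.07]
slide [67.1 93.2 19.4] dr [  2.09   2.06 -11.12]
0.25 [ 0.52  0.51 -2.78]
0.5 [ 1.04  1.03 -5.56]
0.75 [ 1.56  1.54 -8.34]
```

step_arm --motion '[{"slide": [10, 20, 0], "dr": [0.23, 0.23, -1.22], "jaw": 0}, {"slide": [20, 40, 0], "dr": [0.46, 0.45, -2.45], "jaw": 0}, {"slide": [30, 60, 0], "dr": [0.69, 0.68, -3.67], "jaw": 0}, {"slide": [40, 80, 5], "dr": [0.92, 0.91, -4.9], "jaw": 0}, {"slide": [50, 93, 10], "dr": [1.15, 1.13, -6.1], "jaw": 0}, {"slide": [60, 93, 15], "dr": [1.38, 1.36, -7.34], "jaw": 0}, {"slide": [67, 93, 19], "dr": [1.6, 1.58, -8.55], "jaw": 0}, {"slide": [67, 93, 19], "dr": [1.84, 1.81, -9.8], "jaw": 0}]'

```text
clock: 33.9
position: [491.0, -172.7, 104.0]
ee_rot: [0.983, -0.072, 0.168, -0.004]
contact_force: [0.3, -0.7, 0.1]
gripper_width: 0.1
grasp_force: 0.0
```

```bash
python3 - <<'E'
from h import *
s=arm.read_state();print(tocab(s["position"]),lean(s)); o=ori(2.3,22,2.3)
plan((cab(-190,-48,110),o),(cab(-190,-48,30),o),(cab(-160,-48,30),o))
E
```

```text
[-189.09  -47.49  103.99] [19.38 -2.83]
t 33.9 at [ 490.95 -172.74  103.99] j [-0.02  0.16 -0.65  0.02 -0.43  1.42]
slide [ 1.2  0.5 -6. ] dr [ 0.24  0.32 -1.3 ]
slide [-25.2   3.   69.5] dr [ 0.24  0.32 -1.3 ]
slide [ 2.6 -2.4 79.4] dr [ 0.24  0.32 -1.3 ]
```

step_arm --motion '[{"slide": [-8, 1, 20], "dr": [0.2, 0.3, -0.7], "jaw": 0}, {"slide": [-17, 2, 45], "dr": [0.24, 0.32, -1.3], "jaw": 0}, {"slide": [-25, 3, 69], "dr": [0.24, 0.32, -1.3], "jaw": 0}, {"slide": [-25, 3, 69], "dr": [0.24, 0.32, -1.3], "jaw": 0}, {"slide": [-11, 0, 74], "dr": [0.24, 0.32, -1.3], "jaw": 0}, {"slide": [2, -2, 79], "dr": [0.24, 0.32, -1.3], "jaw": 0}, {"slide": [5, -2, 80], "dr": [0.24, 0.32, -1.3], "jaw": 0}, {"slide": [5, -2, 80], "dr": [0.24, 0.32, -1.3], "jaw": 0}]'

```text
clock: 34.9
position: [523.1, -172.5, 30.2]
ee_rot: [0.982, 0.017, 0.191, -0.004]
contact_force: [-0.1, -0.2, -1.0]
gripper_width: -0.0
grasp_force: 0.0
```

```bash
python3 - <<'E'
from h import *
s=arm.read_state();print(tocab(s["position"]),lean(s),s["contact_force"]); o=ori(2.3,22,2.3)
plan((cab(-50,-48,30),o),s=s)
E
```

```text
[-156.96  -48.54   30.21] [21.98  2.16] [-0.09 -0.18 -0.96]
t 34.9 at [ 523.1  -172.5    30.21] j [-0.05  0.33 -0.63 -0.14 -0.23  1.78]
slide [99.1 -1.1 40.2] dr [ 0.01  0.   -0.04]
```

step_arm --motion '[{"slide": [4, 0, 1.5], "dr": [0, 0, 0], "jaw": 0}, {"slide": [8, 0, 3], "dr": [0, 0, 0], "jaw": 0}, {"slide": [13, 0, 5.2], "dr": [0, 0, 0], "jaw": 0}, {"slide": [20, 0, 8.1], "dr": [0, 0, 0], "jaw": 0}, {"slide": [29, 0, 11.7], "dr": [0, 0, 0], "jaw": 0}, {"slide": [38, 0, 15.4], "dr": [0, 0, 0], "jaw": 0}, {"slide": [47, 0, 19], "dr": [0, 0, 0], "jaw": 0}, {"slide": [54, 0, 21.9], "dr": [0, 0, 0], "jaw": 0}]'

```text
clock: 35.9
position: [581.8, -170.6, 29.7]
ee_rot: [0.982, 0.017, 0.19, -0.004]
contact_force: [-2.7, -0.6, 0.4]
gripper_width: -0.1
grasp_force: 1.3
```

step_arm --motion '[{"slide": [7, 0, 2.8], "dr": [0, 0, 0], "jaw": 0}, {"slide": [14, 0, 5.7], "dr": [0, 0, 0], "jaw": 0}, {"slide": [21, 0, 8.5], "dr": [0, 0, 0], "jaw": 0}, {"slide": [27, 0, 10.9], "dr": [0, 0, 0], "jaw": 0}, {"slide": [31, 0, 12.5], "dr": [0, 0, 0], "jaw": 0}, {"slide": [33, 0, 13.3], "dr": [0, 0, 0], "jaw": 0}, {"slide": [33, 0, 13.3], "dr": [0, 0, 0], "jaw": 0}, {"slide": [33, 0, 13.3], "dr": [0, 0, 0], "jaw": 0}]'

```text
clock: 36.9
position: [617.2, -169.2, 30.3]
ee_rot: [0.981, 0.017, 0.191, -0.004]
contact_force: [-1.3, 0.3, 0.7]
gripper_width: -0.2
grasp_force: 0.0
```

```bash
python3 - <<'E'
from h import *
s=arm.read_state();print(tocab(s["position"]),lean(s),s["contact_force"]); o=ori(2.3,37,2.3)
p=tocab(s["position"])[0]
plan((cab(p-25,-48,30),ori(2.3,22,2.3)),(cab(p-25,-48,30),o),(cab(p-25,-48,7),o),(cab(p-5,-48,7),o),s=s)
w=optics.get_image("wrist");cv2.imwrite("pics/w11.png",w); W=cam("wrist",s);g=cv2.cvtColor(w,6)
for y in(60,-110): print([f"{x}:{g[tuple(proj(W,[cab(x,y,76)])[0].round().astype(int)[::-1])]}" for x in range(-96,-40,3)])
E
```

```text
[-62.76 -49.02  30.3 ] [22.05  2.13] [-1.31  0.26  0.7 ]
t 36.9 at [ 617.24 -169.2    30.3 ] j [-0.03  0.44 -0.44 -0.08 -0.31  1.71]
slide [-23.3  -0.9  -9.1] dr [ 0.01 -0.01 -0.03]
slide [-23.3  -0.9  -9.1] dr [ 0.01  1.87 -0.03]
slide [-31.9  -0.9  12.2] dr [ 0.01  1.87 -0.03]
slide [-13.4  -1.   19.7] dr [ 0.01  1.87 -0.03]
['-96:198', '-93:198', '-90:199', '-87:199', '-84:199', '-81:199', '-78:199', '-75:200', '-72:199', '-69:199', '-66:187', '-63:187', '-60:187', '-57:188', '-54:200', '-51:200', '-48:200', '-45:200', '-42:200']
['-96:200', '-93:200', '-90:201', '-87:200', '-84:201', '-81:201', '-78:201', '-75:202', '-72:202', '-69:202', '-66:201', '-63:202', '-60:202', '-57:202', '-54:52', '-51:52', '-48:52', '-45:52', '-42:53']
```

```bash
python3 - <<'E'
from h import *
o=ori(2.3,37,2.3)
plan((cab(-85,-65,35),o),(cab(-80,-65,10),o))
E
```

```text
t 36.95 at [ 617.18 -169.19   30.33] j [-0.03  0.44 -0.44 -0.08 -0.31  1.71]
slide [-18.7  16.1 -12.6] dr [ 0.01  1.87 -0.03]
slide [-23.5  16.1  12.4] dr [ 0.01  1.87 -0.03]
```

step_arm --motion '[{"slide": [-18.7, 0, -10], "dr": [0, 0, 0], "jaw": 0}, {"slide": [-18.7, 10, -12.6], "dr": [0, 0.9, 0], "jaw": 0}, {"slide": [-18.7, 16, -12.6], "dr": [0, 1.87, 0], "jaw": 0}, {"slide": [-18.7, 16, -12.6], "dr": [0, 1.87, 0], "jaw": 0}, {"slide": [-21, 16, 0], "dr": [0, 1.87, 0], "jaw": 0}, {"slide": [-23.5, 16, 12.4], "dr": [0, 1.87, 0], "jaw": 0}, {"slide": [-23.5, 16, 12.4], "dr": [0, 1.87, 0], "jaw": 0}, {"slide": [-23.5, 16, 12.4], "dr": [0, 1.87, 0], "jaw": 0}]'

```text
clock: 37.95
position: [600.2, -186.0, 10.0]
ee_rot: [0.948, 0.017, 0.317, -0.006]
contact_force: [-0.3, -0.4, -0.5]
gripper_width: 0.1
grasp_force: 0.0
```

```bash
python3 - <<'E'
from h import *
s=arm.read_state();print(tocab(s["position"]),lean(s),s["contact_force"]); o=ori(2.3,37,2.3)
plan((cab(-60,-65,8),o),(cab(-5,-65,7),o),(cab(10,-65,7),o),s=s)
E
```

```text
[-80.49 -65.1   10.04] [36.95  2.05] [-0.28 -0.36 -0.49]
t 37.95 at [ 600.17 -185.98   10.04] j [-0.23  0.44 -0.38 -0.93 -0.2   2.7 ]
slide [15.1 -0.2 13.9] dr [ 0.02  0.01 -0.03]
slide [58.5 -0.5 47.8] dr [ 0.02  0.01 -0.03]
slide [70.5 -0.5 56.8] dr [ 0.02  0.01 -0.03]
```

step_arm --motion '[{"slide": [9, 0, 8], "dr": [0, 0, 0], "jaw": 0}, {"slide": [16, 0, 14.5], "dr": [0, 0, 0], "jaw": 0}, {"slide": [22, 0, 19], "dr": [0, 0, 0], "jaw": 0}, {"slide": [30, 0, 25.5], "dr": [0, 0, 0], "jaw": 0}, {"slide": [38, 0, 31.8], "dr": [0, 0, 0], "jaw": 0}, {"slide": [46, 0, 38], "dr": [0, 0, 0], "jaw": 0}, {"slide": [54, 0, 44.3], "dr": [0, 0, 0], "jaw": 0}, {"slide": [58, 0, 47.5], "dr": [0, 0, 0], "jaw": 0}]'

```text
clock: 38.95
position: [673.7, -182.9, 6.0]
ee_rot: [0.949, 0.017, 0.316, -0.006]
contact_force: [-7.2, -0.6, 3.9]
gripper_width: 0.1
grasp_force: 3.0
```

```bash
python3 - <<'E'
from h import *
s=arm.read_state();print(tocab(s["position"]),lean(s),s["contact_force"],s["joints"])
E
```

```text
[ -6.9  -65.     6.01] [36.8   2.16] [-7.23 -0.61  3.89] [-0.14  0.52 -0.29 -0.71 -0.17  2.42]
```

step_arm --motion '[{"slide": [3.5, 0, 2.2], "dr": [0, 0, 0], "jaw": 0}, {"slide": [7, 0, 4.6], "dr": [0, 0, 0], "jaw": 0}, {"slide": [10.4, 0, 7], "dr": [0, 0, 0], "jaw": 0}, {"slide": [12.8, 0, 8.8], "dr": [0, 0, 0], "jaw": 0}, {"slide": [14.4, 0, 10], "dr": [0, 0, 0], "jaw": 0}, {"slide": [16, 0, 11.2], "dr": [0, 0, 0], "jaw": 0}, {"slide": [17, 0, 12], "dr": [0, 0, 0], "jaw": 0}, {"slide": [17, 0, 12], "dr": [0, 0, 0], "jaw": 0}]'

```text
clock: 39.95
position: [693.6, -182.2, 6.0]
ee_rot: [0.949, 0.016, 0.315, -0.007]
contact_force: [-6.0, -0.8, 1.7]
gripper_width: -0.1
grasp_force: 2.7
```

step_arm --motion '[{"slide": [0.8, 0, 0.6], "dr": [0, 0, 0], "jaw": 0}, {"slide": [1.6, 0, 1.2], "dr": [0, 0, 0], "jaw": 0}, {"slide": [2.4, 0, 1.8], "dr": [0, 0, 0], "jaw": 0}, {"slide": [3.2, 0, 2.4], "dr": [0, 0, 0], "jaw": 0}, {"slide": [4, 0, 3], "dr": [0, 0, 0], "jaw": 0}, {"slide": [4.4, 0, 3.3], "dr": [0, 0, 0], "jaw": 0}, {"slide": [4.4, 0, 3.3], "dr": [0, 0, 0], "jaw": 0}, {"slide": [4.4, 0, 3.3], "dr": [0, 0, 0], "jaw": 0}]'

```text
clock: 40.95
position: [698.2, -182.0, 6.0]
ee_rot: [0.949, 0.016, 0.314, -0.007]
contact_force: [-8.6, -0.2, 5.4]
gripper_width: -0.2
grasp_force: 4.6
```

step_arm --motion '[{"slide": [0.4, 0, 0.3], "dr": [0, 0, 0], "jaw": 0}, {"slide": [0.8, 0, 0.6], "dr": [0, 0, 0], "jaw": 0}, {"slide": [1.2, 0, 0.9], "dr": [0, 0, 0], "jaw": 0}, {"slide": [1.6, 0, 1.2], "dr": [0, 0, 0], "jaw": 0}, {"slide": [1.6, 0, 1.2], "dr": [0, 0, 0], "jaw": 0}, {"slide": [1.6, 0, 1.2], "dr": [0, 0, 0], "jaw": 0}, {"slide": [1.6, 0, 1.2], "dr": [0, 0, 0], "jaw": 0}, {"slide": [1.6, 0, 1.2], "dr": [0, 0, 0], "jaw": 0}]'

```text
clock: 41.95
position: [698.9, -182.0, 5.9]
ee_rot: [0.949, 0.016, 0.314, -0.008]
contact_force: [-13.9, -0.4, 10.0]
gripper_width: -0.1
grasp_force: 7.1
```

The rubber stop is felt at 14 N. Letting go and backing off.

step_arm --motion '[{"slide": [-8, 0, -6], "dr": [0, 0, 0], "jaw": 0}, {"slide": [-30, 0, -22], "dr": [0, 0, 0], "jaw": 0}, {"slide": [-64, 0, -48], "dr": [0, 0, 0], "jaw": 0}, {"slide": [-100, 0, -75], "dr": [0, 0, 0], "jaw": 0}, {"slide": [-90, 0, -95], "dr": [0, 0, 0], "jaw": 0}, {"slide": [-80, 0, -120], "dr": [0, -1, 0], "jaw": 0}, {"slide": [-70, 0, -140], "dr": [0, -2, 0], "jaw": 0}, {"slide": [-70, 0, -140], "dr": [0, -2, 0], "jaw": 0}]'

```text
clock: 42.95
position: [562.2, -186.1, 71.2]
ee_rot: [0.981, 0.019, 0.193, -0.011]
contact_force: [1.6, 0.9, -0.4]
gripper_width: 0.1
grasp_force: 0.0
```

```bash
python3 - <<'E'
from h import *
s=arm.read_state();print(tocab(s["position"]),lean(s),s["contact_force"])
im=optics.get_image("scene"); g=cv2.cvtColor(im,6); w=optics.get_image("wrist"); s2=arm.read_state(); W=cam("wrist",s2); gw=cv2.cvtColor(w,6)
a=cv2.cvtColor(cv2.imread("pics/scene0.png"),6); b=cv2.cvtColor(cv2.imread("pics/sc5.png"),6)
f=lambda G,c,y:[int(G[tuple(proj(c,[cab(x,y,76)])[0].round().astype(int)[::-1])]) for x in range(-72,24,4)]
for y in(60,-20):
  print("start",f(a,cam("scene"),y));print("ajar ",f(b,cam("scene"),y));print("now  ",f(g,cam("scene"),y));print("wrist",f(gw,W,y))
def cen(I):  # bystander colours unchanged
    h=cv2.cvtColor(I,cv2.COLOR_BGR2HSV); return [[round(v,1) for v in np.argwhere(cv2.inRange(h,lo,hi)>0).mean(0)] for lo,hi in(((5,150,100),(20,255,255)),((100,80,60),(125,255,255)))]
print(cen(cv2.imread("pics/scene0.png")),cen(im))
E
```

```text
[-118.45  -63.72   71.2 ] [22.34  4.35] [ 1.57  0.93 -0.41]
start [140, 140, 139, 139, 139, 139, 140, 140, 139, 140, 125, 104, 113, 133, 140, 140, 139, 127, 111, 104, 101, 96, 94, 93]
ajar  [148, 147, 147, 139, 133, 114, 80, 55, 53, 54, 106, 107, 97, 120, 146, 148, 147, 147, 147, 136, 120, 111, 110, 107]
now   [146, 146, 146, 145, 145, 146, 146, 146, 146, 146, 130, 109, 118, 138, 146, 145, 145, 133, 116, 110, 106, 100, 99, 99]
wrist [186, 187, 187, 186, 187, 186, 142, 142, 142, 141, 47, 55, 54, 53, 49, 170, 123, 133, 136, 136, 144, 147, 146, 145]
start [140, 139, 139, 139, 139, 140, 140, 140, 139, 138, 130, 104, 101, 133, 140, 140, 139, 126, 110, 103, 101, 93, 93, 93]
ajar  [120, 145, 145, 135, 132, 129, 88, 57, 53, 63, 105, 106, 97, 121, 146, 147, 148, 148, 146, 134, 121, 110, 110, 106]
now   [146, 146, 146, 146, 145, 146, 146, 145, 145, 145, 136, 108, 106, 139, 146, 145, 145, 131, 115, 108, 106, 98, 99, 97]
wrist [188, 188, 188, 188, 188, 185, 150, 150, 149, 149, 45, 53, 53, 51, 49, 171, 107, 136, 139, 138, 156, 153, 86, 110]
[[np.float64(110.1), np.float64(256.0)], [np.float64(253.8), np.float64(272.2)]] [[np.float64(109.7), np.float64(255.5)], [np.float64(253.7), np.float64(272.1)]]
```

The scene profile now matches the flush profile from the start, so the drawer is latched. The pick and the case haven't moved, and the robot is clear of everything. Handing in.

```bash
python3 -c "
from bench import arm
print(arm.job_done())"
```

```text
the job is handed in; nothing more can be done
None
```

The short wheel brush is lying in the drawer, which is shut flush and latched as far as the last camera check shows. I handed the job in at about 43 s; the highest push I read on the unit was about 17 N, and no verdict came back.

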